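Check test probes on the probe jig

TASK

Check every test probe lying on the bench: push each one's steel rod fully home through an eyelet of the jig's plate (its end at least 40 mm past the front face) and let go of it. With all of them in, pull the red contact lever down through its whole stroke and ease it back up slowly, never letting it snap, then press the green start button fully and release it. Afterwards pull the probes out and lay them all flat in the black tray, leaving the other things on the bench alone.

Things in the scene. Friction and masses are not known exactly. Their poses are not given: they have to be found in the camera images.
- probe_red: red test probe, 130 mm long, lying flat: a square handle 80 x 20 x 20 mm, then a steel rod 10 mm thick and 50 mm long whose last 10 mm taper to 4 mm. Origin at the middle of the handle's length, on its underside (10 mm below the handle's axis); x to the rod's end, z up. 60 g. Two or three of four are present
- probe_white: white test probe, 130 mm long, lying flat: a square handle 80 x 20 x 20 mm, then a steel rod 10 mm thick and 50 mm long whose last 10 mm taper to 4 mm. Origin at the middle of the handle's length, on its underside (10 mm below the handle's axis); x to the rod's end, z up. 60 g. Two or three of four are present
- probe_yellow: yellow test probe, 130 mm long, lying flat: a square handle 80 x 20 x 20 mm, then a steel rod 10 mm thick and 50 mm long whose last 10 mm taper to 4 mm. Origin at the middle of the handle's length, on its underside (10 mm below the handle's axis); x to the rod's end, z up. 60 g. Two or three of four are present
- probe_blue: blue test probe, 130 mm long, lying flat: a square handle 80 x 20 x 20 mm, then a steel rod 10 mm thick and 50 mm long whose last 10 mm taper to 4 mm. Origin at the middle of the handle's length, on its underside (10 mm below the handle's axis); x to the rod's end, z up. 60 g. Two or three of four are present
- probe_red_tip (a point): end point of the rod of the red probe, on its axis, 90 mm ahead of the handle's middle
- probe_white_tip (a point): end point of the rod of the white probe, on its axis, 90 mm ahead of the handle's middle
- probe_yellow_tip (a point): end point of the rod of the yellow probe, on its axis, 90 mm ahead of the handle's middle
- probe_blue_tip (a point): end point of the rod of the blue probe, on its axis, 90 mm ahead of the handle's middle
- jig: fixed test jig: base 12 mm thick, upright eyelet plate 8 mm thick, 210 mm wide, top 75 mm above the table. Origin on the table below the middle of the plate's front face; x into the plate (away from the robot), y to the lever's side, z up. A black rest bar for the handles, top at 38 mm, lies 53 to 63 mm before the plate; the space behind the plate is open for 75 mm
- eye0 (a point): centre of an eyelet on the front face of the jig's plate, at y = -75 mm in the jig's frame, 50 mm above the table: a through hole 13.5 mm across along the jig's x axis. Site axes as the jig's. Any probe may go in any eyelet
- eye1 (a point): centre of an eyelet on the front face of the jig's plate, at y = 0 mm in the jig's frame, 50 mm above the table: a through hole 13.5 mm across along the jig's x axis. Site axes as the jig's. Any probe may go in any eyelet
- eye2 (a point): centre of an eyelet on the front face of the jig's plate, at y = 75 mm in the jig's frame, 50 mm above the table: a through hole 13.5 mm across along the jig's x axis. Site axes as the jig's. Any probe may go in any eyelet
- lever (a joint): contact lever at the +y end of the jig, in rad: 0 at rest (arm 35 degrees above level, spring holds it up), 0.87 at the end of its stroke (15 degrees below level), grows as the grip goes down; about 3 N at first and 9 N at the end
- lever_bar (a point): middle of the lever's red cross grip, 20 mm thick and 70 mm long along the jig's y axis, 120 mm from the hinge towards the robot; about 180 mm above the table at rest and 80 mm at the end of the stroke
- lever_pivot (a point): hinge axis of the lever (parallel to the jig's y axis), 110 mm above the table, 20 mm behind the plate's front face, in the middle of the lever's white fork, which is 127 mm high
- start_top (a point): middle of the top of the green start button, 32 mm across, on a small white box 80 x 80 x 45 mm; pressed straight down
- start (a joint): start button, in m: 0 up, 0.006 fully pressed (5 N), springs back
- tray: fixed open black tray, 200 (x) x 220 (y) x 40 mm, walls 4 mm, floor 4 mm thick. Origin at the middle of its underside on the table, z up
- capacitor_a: black capacitor can, 34 mm across, 45 mm high; bystander, origin under its middle, leave it alone
- capacitor_b: black capacitor can, 34 mm across, 50 mm high; bystander, origin under its middle, leave it alone
- heatsink: finned aluminium heatsink 70 x 45 x 26 mm; bystander, origin under its middle, leave it alone
- tape: yellow roll of tape, 90 mm across, 20 mm high, lying flat; bystander, origin under its middle, leave it alone
- driver: green-handled screwdriver, 180 mm, lying; bystander, origin under its middle, leave it alone
- multimeter: orange multimeter 170 x 85 x 38 mm, lying; bystander, origin under its middle, leave it alone

How it is judged:
On the way, in this order (a step that is already met when the one before it is completed fails the run):
1. lever up, every probe present let go with its rod through an eyelet: end 40 mm or more past the plate's front face, within 6 mm of the eyelet's axis, square to the plate within 0.12 rad (((x of probe_red_tip in the frame of eye0 above 0.04 m and y of probe_red_tip in the frame of eye0 between -0.006 and 0.006 m and z of probe_red_tip in the frame of eye0 between -0.006 and 0.006 m) or (x of probe_red_tip in the frame of eye1 above 0.04 m and y of probe_red_tip in the frame of eye1 between -0.006 and 0.006 m and z of probe_red_tip in the frame of eye1 between -0.006 and 0.006 m) or (x of probe_red_tip in the frame of eye2 above 0.04 m and y of probe_red_tip in the frame of eye2 between -0.006 and 0.006 m and z of probe_red_tip in the frame of eye2 between -0.006 and 0.006 m)) and angle between the x axis of each of probe_red, probe_white, probe_yellow, probe_blue and the x axis of jig, either way round below 0.12 rad and ((x of probe_white_tip in the frame of eye0 above 0.04 m and y of probe_white_tip in the frame of eye0 between -0.006 and 0.006 m and z of probe_white_tip in the frame of eye0 between -0.006 and 0.006 m) or (x of probe_white_tip in the frame of eye1 above 0.04 m and y of probe_white_tip in the frame of eye1 between -0.006 and 0.006 m and z of probe_white_tip in the frame of eye1 between -0.006 and 0.006 m) or (x of probe_white_tip in the frame of eye2 above 0.04 m and y of probe_white_tip in the frame of eye2 between -0.006 and 0.006 m and z of probe_white_tip in the frame of eye2 between -0.006 and 0.006 m)) and ((x of probe_yellow_tip in the frame of eye0 above 0.04 m and y of probe_yellow_tip in the frame of eye0 between -0.006 and 0.006 m and z of probe_yellow_tip in the frame of eye0 between -0.006 and 0.006 m) or (x of probe_yellow_tip in the frame of eye1 above 0.04 m and y of probe_yellow_tip in the frame of eye1 between -0.006 and 0.006 m and z of probe_yellow_tip in the frame of eye1 between -0.006 and 0.006 m) or (x of probe_yellow_tip in the frame of eye2 above 0.04 m and y of probe_yellow_tip in the frame of eye2 between -0.006 and 0.006 m and z of probe_yellow_tip in the frame of eye2 between -0.006 and 0.006 m)) and ((x of probe_blue_tip in the frame of eye0 above 0.04 m and y of probe_blue_tip in the frame of eye0 between -0.006 and 0.006 m and z of probe_blue_tip in the frame of eye0 between -0.006 and 0.006 m) or (x of probe_blue_tip in the frame of eye1 above 0.04 m and y of probe_blue_tip in the frame of eye1 between -0.006 and 0.006 m and z of probe_blue_tip in the frame of eye1 between -0.006 and 0.006 m) or (x of probe_blue_tip in the frame of eye2 above 0.04 m and y of probe_blue_tip in the frame of eye2 between -0.006 and 0.006 m and z of probe_blue_tip in the frame of eye2 between -0.006 and 0.006 m)) and contact force between the fingers and probe_red below 0.2 N and contact force between the fingers and probe_white below 0.2 N and contact force between the fingers and probe_yellow below 0.2 N and contact force between the fingers and probe_blue below 0.2 N and value of joint lever below 0.08 rad), for 0.3 s.
2. with all the probes still in, the lever is pulled down to the end of its stroke (beyond 0.82 of 0.87 rad) (((x of probe_red_tip in the frame of eye0 above 0.04 m and y of probe_red_tip in the frame of eye0 between -0.006 and 0.006 m and z of probe_red_tip in the frame of eye0 between -0.006 and 0.006 m) or (x of probe_red_tip in the frame of eye1 above 0.04 m and y of probe_red_tip in the frame of eye1 between -0.006 and 0.006 m and z of probe_red_tip in the frame of eye1 between -0.006 and 0.006 m) or (x of probe_red_tip in the frame of eye2 above 0.04 m and y of probe_red_tip in the frame of eye2 between -0.006 and 0.006 m and z of probe_red_tip in the frame of eye2 between -0.006 and 0.006 m)) and angle between the x axis of each of probe_red, probe_white, probe_yellow, probe_blue and the x axis of jig, either way round below 0.12 rad and ((x of probe_white_tip in the frame of eye0 above 0.04 m and y of probe_white_tip in the frame of eye0 between -0.006 and 0.006 m and z of probe_white_tip in the frame of eye0 between -0.006 and 0.006 m) or (x of probe_white_tip in the frame of eye1 above 0.04 m and y of probe_white_tip in the frame of eye1 between -0.006 and 0.006 m and z of probe_white_tip in the frame of eye1 between -0.006 and 0.006 m) or (x of probe_white_tip in the frame of eye2 above 0.04 m and y of probe_white_tip in the frame of eye2 between -0.006 and 0.006 m and z of probe_white_tip in the frame of eye2 between -0.006 and 0.006 m)) and ((x of probe_yellow_tip in the frame of eye0 above 0.04 m and y of probe_yellow_tip in the frame of eye0 between -0.006 and 0.006 m and z of probe_yellow_tip in the frame of eye0 between -0.006 and 0.006 m) or (x of probe_yellow_tip in the frame of eye1 above 0.04 m and y of probe_yellow_tip in the frame of eye1 between -0.006 and 0.006 m and z of probe_yellow_tip in the frame of eye1 between -0.006 and 0.006 m) or (x of probe_yellow_tip in the frame of eye2 above 0.04 m and y of probe_yellow_tip in the frame of eye2 between -0.006 and 0.006 m and z of probe_yellow_tip in the frame of eye2 between -0.006 and 0.006 m)) and ((x of probe_blue_tip in the frame of eye0 above 0.04 m and y of probe_blue_tip in the frame of eye0 between -0.006 and 0.006 m and z of probe_blue_tip in the frame of eye0 between -0.006 and 0.006 m) or (x of probe_blue_tip in the frame of eye1 above 0.04 m and y of probe_blue_tip in the frame of eye1 between -0.006 and 0.006 m and z of probe_blue_tip in the frame of eye1 between -0.006 and 0.006 m) or (x of probe_blue_tip in the frame of eye2 above 0.04 m and y of probe_blue_tip in the frame of eye2 between -0.006 and 0.006 m and z of probe_blue_tip in the frame of eye2 between -0.006 and 0.006 m)) and value of joint lever above 0.82 rad), for 0.1 s.
3. the lever is eased back up to rest (below 0.08 rad), the probes still in (((x of probe_red_tip in the frame of eye0 above 0.04 m and y of probe_red_tip in the frame of eye0 between -0.006 and 0.006 m and z of probe_red_tip in the frame of eye0 between -0.006 and 0.006 m) or (x of probe_red_tip in the frame of eye1 above 0.04 m and y of probe_red_tip in the frame of eye1 between -0.006 and 0.006 m and z of probe_red_tip in the frame of eye1 between -0.006 and 0.006 m) or (x of probe_red_tip in the frame of eye2 above 0.04 m and y of probe_red_tip in the frame of eye2 between -0.006 and 0.006 m and z of probe_red_tip in the frame of eye2 between -0.006 and 0.006 m)) and angle between the x axis of each of probe_red, probe_white, probe_yellow, probe_blue and the x axis of jig, either way round below 0.12 rad and ((x of probe_white_tip in the frame of eye0 above 0.04 m and y of probe_white_tip in the frame of eye0 between -0.006 and 0.006 m and z of probe_white_tip in the frame of eye0 between -0.006 and 0.006 m) or (x of probe_white_tip in the frame of eye1 above 0.04 m and y of probe_white_tip in the frame of eye1 between -0.006 and 0.006 m and z of probe_white_tip in the frame of eye1 between -0.006 and 0.006 m) or (x of probe_white_tip in the frame of eye2 above 0.04 m and y of probe_white_tip in the frame of eye2 between -0.006 and 0.006 m and z of probe_white_tip in the frame of eye2 between -0.006 and 0.006 m)) and ((x of probe_yellow_tip in the frame of eye0 above 0.04 m and y of probe_yellow_tip in the frame of eye0 between -0.006 and 0.006 m and z of probe_yellow_tip in the frame of eye0 between -0.006 and 0.006 m) or (x of probe_yellow_tip in the frame of eye1 above 0.04 m and y of probe_yellow_tip in the frame of eye1 between -0.006 and 0.006 m and z of probe_yellow_tip in the frame of eye1 between -0.006 and 0.006 m) or (x of probe_yellow_tip in the frame of eye2 above 0.04 m and y of probe_yellow_tip in the frame of eye2 between -0.006 and 0.006 m and z of probe_yellow_tip in the frame of eye2 between -0.006 and 0.006 m)) and ((x of probe_blue_tip in the frame of eye0 above 0.04 m and y of probe_blue_tip in the frame of eye0 between -0.006 and 0.006 m and z of probe_blue_tip in the frame of eye0 between -0.006 and 0.006 m) or (x of probe_blue_tip in the frame of eye1 above 0.04 m and y of probe_blue_tip in the frame of eye1 between -0.006 and 0.006 m and z of probe_blue_tip in the frame of eye1 between -0.006 and 0.006 m) or (x of probe_blue_tip in the frame of eye2 above 0.04 m and y of probe_blue_tip in the frame of eye2 between -0.006 and 0.006 m and z of probe_blue_tip in the frame of eye2 between -0.006 and 0.006 m)) and value of joint lever below 0.08 rad), for 0.2 s.
4. with the probes in and the lever up, the start button is pressed fully down (beyond 5 mm of 6 mm) (all of step 3 and value of joint start above 0.005 m), for 0.1 s.
5. the button is released and up again (within 1 mm), the probes still in (((x of probe_red_tip in the frame of eye0 above 0.04 m and y of probe_red_tip in the frame of eye0 between -0.006 and 0.006 m and z of probe_red_tip in the frame of eye0 between -0.006 and 0.006 m) or (x of probe_red_tip in the frame of eye1 above 0.04 m and y of probe_red_tip in the frame of eye1 between -0.006 and 0.006 m and z of probe_red_tip in the frame of eye1 between -0.006 and 0.006 m) or (x of probe_red_tip in the frame of eye2 above 0.04 m and y of probe_red_tip in the frame of eye2 between -0.006 and 0.006 m and z of probe_red_tip in the frame of eye2 between -0.006 and 0.006 m)) and angle between the x axis of each of probe_red, probe_white, probe_yellow, probe_blue and the x axis of jig, either way round below 0.12 rad and ((x of probe_white_tip in the frame of eye0 above 0.04 m and y of probe_white_tip in the frame of eye0 between -0.006 and 0.006 m and z of probe_white_tip in the frame of eye0 between -0.006 and 0.006 m) or (x of probe_white_tip in the frame of eye1 above 0.04 m and y of probe_white_tip in the frame of eye1 between -0.006 and 0.006 m and z of probe_white_tip in the frame of eye1 between -0.006 and 0.006 m) or (x of probe_white_tip in the frame of eye2 above 0.04 m and y of probe_white_tip in the frame of eye2 between -0.006 and 0.006 m and z of probe_white_tip in the frame of eye2 between -0.006 and 0.006 m)) and ((x of probe_yellow_tip in the frame of eye0 above 0.04 m and y of probe_yellow_tip in the frame of eye0 between -0.006 and 0.006 m and z of probe_yellow_tip in the frame of eye0 between -0.006 and 0.006 m) or (x of probe_yellow_tip in the frame of eye1 above 0.04 m and y of probe_yellow_tip in the frame of eye1 between -0.006 and 0.006 m and z of probe_yellow_tip in the frame of eye1 between -0.006 and 0.006 m) or (x of probe_yellow_tip in the frame of eye2 above 0.04 m and y of probe_yellow_tip in the frame of eye2 between -0.006 and 0.006 m and z of probe_yellow_tip in the frame of eye2 between -0.006 and 0.006 m)) and ((x of probe_blue_tip in the frame of eye0 above 0.04 m and y of probe_blue_tip in the frame of eye0 between -0.006 and 0.006 m and z of probe_blue_tip in the frame of eye0 between -0.006 and 0.006 m) or (x of probe_blue_tip in the frame of eye1 above 0.04 m and y of probe_blue_tip in the frame of eye1 between -0.006 and 0.006 m and z of probe_blue_tip in the frame of eye1 between -0.006 and 0.006 m) or (x of probe_blue_tip in the frame of eye2 above 0.04 m and y of probe_blue_tip in the frame of eye2 between -0.006 and 0.006 m and z of probe_blue_tip in the frame of eye2 between -0.006 and 0.006 m)) and value of joint start below 0.001 m), for 0.1 s.
At the end, for the whole second after the job is handed in: Every probe present lies flat, let go and at rest, on the floor of the black tray, its handle's middle inside the walls, not propped on a wall or another probe (tilt under 0.17 rad, under 13 mm above its flat height); the lever is up (below 0.08 rad) and the button up (within 1 mm) (x of probe_red in the frame of tray between -0.085 and 0.085 m and y of probe_red in the frame of tray between -0.098 and 0.098 m and z of each of probe_red_tip, probe_red, probe_white_tip, probe_white, probe_yellow_tip, probe_yellow, probe_blue_tip, probe_blue in the frame of tray below 0.027 m and angle between probe_red's own x axis and vertical between 1.4 and 1.75 rad and linear speed of each of probe_red, probe_white, probe_yellow, probe_blue below 0.02 m/s and x of probe_white in the frame of tray between -0.085 and 0.085 m and y of probe_white in the frame of tray between -0.098 and 0.098 m and angle between probe_white's own x axis and vertical between 1.4 and 1.75 rad and x of probe_yellow in the frame of tray between -0.085 and 0.085 m and y of probe_yellow in the frame of tray between -0.098 and 0.098 m and angle between probe_yellow's own x axis and vertical between 1.4 and 1.75 rad and x of probe_blue in the frame of tray between -0.085 and 0.085 m and y of probe_blue in the frame of tray between -0.098 and 0.098 m and angle between probe_blue's own x axis and vertical between 1.4 and 1.75 rad and value of joint lever below 0.08 rad and value of joint start below 0.001 m); the robot touches nothing.
It fails at once if the lever snaps back: it returns faster than 1.5 rad/s while still over 0.1 rad from rest (velocity of joint lever below -1.5 rad/s and value of joint lever above 0.1 rad).
It fails at once if a bystander (capacitor, heatsink, tape, screwdriver, multimeter) is shifted by more than 40 mm (distance of any of capacitor_a, capacitor_b, heatsink, tape, driver, multimeter from where it was at the start of the episode above 0.04 m).
Of probe_red, probe_white, probe_yellow, probe_blue only 2 to 3 are there at a start; the rules pass over those that are not, and their reading is None.
At some moment in a run one of probe_red, probe_white, probe_yellow, probe_blue may be knocked a few centimetres aside while the robot is not near it.
It also fails if it takes over 210 s, if anything falls off the work surface, if the arm or the gripper's body presses on something with over 40 N, if the wrist force passes 120 N, or if a joint passes its speed limit or range.

ROBOT

A 7-joint arm with a two-finger parallel gripper is mounted at the origin on the work surface. World frame = base frame: x ahead of the robot, y to its left, z up, the work surface at z = 0. Lengths are in m, angles in rad, forces in N, time in s.
With the tool pointing down it reaches from about 0.425 to 0.875 m from the base axis. Payload 8.4 kg.
Tool frame: the origin (TCP) lies at the very end of the fingers, on their centre line; the grasp point (between the pads) lies r.grip_point_offset behind it (r.grip_point_offset is the distance from the TCP to the grasp point, in m); z points along the fingers, y is the line along which they close (so a half turn about z gives the same grasp; the last joint's range is limited). The gripper opens to 87 mm and grips with 3 to 60 N. Pads are 19 mm wide; open, the fingers measure 117 mm over their backs; the gripper's body (75 mm by 190 mm) begins 51 mm behind the grasp point.
Start: joints at [-1.359, 0.333, 0.04, 1.465, -0.013, 1.343, -0.059], TCP at [0.199, 0.619, 0.223] pointing down, gripper open.
Joint ranges: [-2.58, 2.58], [-0.38, 2.09], [-1.3, 1.39], [0.25, 2.4], [-1.5, 4.64], [0.08, 2.09], [-2.65, 2.65]. Speed limits (rad/s): [2.22, 2.22, 2.79, 2.79, 3.14, 3.14, 3.14].

INTERFACE

Orientations are given as a unit quaternion [x, y, z, w].
In Python, from plant import r, get_image, ticket gives the robot as it stands.
- The arm moves only by the shell command python3 -m handwheel 'ROWS' [FORCE]. ROWS is JSON, a list of rows, each an object with "rotation": the turn, a rotation vector about the tool's x, y, z normalised to -1 to 1, where 1 is pi/4 rad, a list of three; "linear": the shift along the tool's x, y, z normalised to -1 to 1, where 1 is 0.1 m, a list of three; "hand": the closure, from -1 (fully open) to 1 (shut). In form: [{"rotation": [ax, ay, az], "linear": [x, y, z], "hand": hand}, ...]. A call has 1 to 12 rows; each row shifts and turns the commanded pose from where the row before left it, along the tool's axes as they then stand; what a row does not reach is not made up. A row lasts 1/8 s, in which the tool goes at most 62.5 mm and 10.7 degrees, less where a joint would pass 70% of its speed; a pose out of reach is approached as far as the arm can. A call with a number of a shift or a turn outside -1 to 1 is refused whole. A call with a gripper value outside its range is refused whole. The fingers move at their own pace and stop on an object; FORCE is the grip in N (left out, the last holds). Time passes only in rows, so rows that do not move let the fingers close. It gives the time, the measured TCP pose, the force, the opening and the grip force at its end, in the units of the state.
- r.read_state(): the state, without advancing time (a new reading comes with each control period).
- get_image(name): name is "scene" or "top" or "wrist"; returns a dict with "frame" (384x512x3 uint8, blue, green, red), "fovy" (degrees; the focal length in pixels is half the picture's height over the tangent of half this angle, whatever the lens; pixels are square), "cx", "cy" (the principal point, pixels), "world_to_cam" (4x4, takes a point from world to camera coordinates); the wrist camera has in their place "T_tool_cam" (4x4, takes a point from camera to tool coordinates, whose origin is the TCP and whose axes are the flange's). Camera axes: x right, y up, looking along -z (the intrinsics and any distortion apply to the point x, -y, -z); pixel columns grow to the right and rows downward; lengths in m; the calibration is good to about 2 mm. The wrist camera is an equidistant fisheye: a pixel r from the principal point sees the ray r / f radians off the axis. A picture is of the moment at which its call begins: read the wrist's pose just before it. There is no depth.
- ticket.close_job(): hands the job in; it is judged then, once.
The state is a dict: "time": time; "joints": joint angles; "qvel": joint speeds; "joint_efforts": joint torques, N m; "position": TCP position; "tool_rot": TCP orientation; "wrist_force": force on the tool from outside, world axes, zero at the start; "ft_torque": the same for the moment, N m; "width": finger opening in m; "gripper_force": force on a finger pad.
Only numpy, scipy, OpenCV 4.12 (cv2) and the standard library are available. Lean on these libraries where they do the work, as an engineer would, in place of code of your own. Each camera call takes 0.05 s, during which the arm holds its last target. There are 200 camera calls.

## Working session

There is one attempt and no reset: what is moved stays moved. The work goes in short steps, Python scripts to look and compute and a shell command to move; the robot and the scene stay as the last step left them, time stands still between calls to the robot, and variables do not carry over. Pictures are saved under pics/ and viewed, at most 14 in all, crops included, and the job is handed in when it is done.

```bash
ls; mkdir -p pics
python3 - <<'E'
from plant import r,get_image
import cv2
print(r.read_state(), r.grip_point_offset)
for n in("scene","top","wrist"):
    d=get_image(n); cv2.imwrite(f"pics/{n}0.png",d["frame"]); print(n,{k:v for k,v in d.items() if k!="frame"})
E
```

```text
pics
{'time': 0.0, 'joints': array([-1.35921767,  0.33390761,  0.03986627,  1.46626706, -0.01338077,
        1.34328623, -0.05850247]), 'qvel': array([ 4.92402206e-04, -8.87976734e-08, -1.65048258e-03, -4.83129706e-05,
        4.26111941e-04, -2.27658877e-04,  4.62015095e-04]), 'joint_efforts': array([ 7.86246528e-04, -6.56372523e+01,  1.33586179e+00, -4.03803349e+01,
       -5.97085920e-02,  4.45266115e-02,  1.58333128e-04]), 'position': array([0.19865844, 0.61841161, 0.22166336]), 'tool_rot': array([ 1.54768737e-01,  9.87950402e-01, -7.98917626e-04, -6.18327197e-05]), 'wrist_force': array([0.05969906, 0.13300016, 0.12184737]), 'ft_torque': array([ 0.00644535, -0.01179244, -0.02459997]), 'gripper_force': 0.0, 'width': 0.0870838236826889} 0.0187
scene {'fovy': 51.95338697006037, 'cx': 256.58639297493323, 'cy': 193.21147933164184, 'world_to_cam': array([[-0.73691163,  0.67596984, -0.00510119,  0.39194423],
       [-0.54375279, -0.58825752,  0.59856995,  0.20905379],
       [ 0.40161442,  0.44386695,  0.8010543 , -1.48267977],
       [ 0.        ,  0.        ,  0.        ,  1.        ]])}
top {'fovy': 54.36127887253702, 'cx': 259.7519631625267, 'cy': 194.98511167023509, 'world_to_cam': array([[-0.00866506, -0.9999585 ,  0.00281271, -0.01222605],
       [ 0.99100972, -0.0082119 ,  0.13353763, -0.56614363],
       [-0.13350899,  0.00394454,  0.99103975, -1.33892004],
       [ 0.        ,  0.        ,  0.        ,  1.        ]])}
wrist {'fovy': 65.70646984690485, 'cx': 254.93221841015009, 'cy': 191.81233266629874, 'T_tool_cam': array([[ 7.81526903e-04,  9.57813591e-01,  2.87389135e-01,
         7.97700764e-02],
       [ 9.99998072e-01, -1.26635058e-03,  1.50110894e-03,
         4.03646413e-04],
       [ 1.80171794e-03,  2.87387408e-01, -9.57812733e-01,
        -1.62298113e-01],
       [ 0.00000000e+00,  0.00000000e+00,  0.00000000e+00,
         1.00000000e+00]])}
```

View pics/scene0.png

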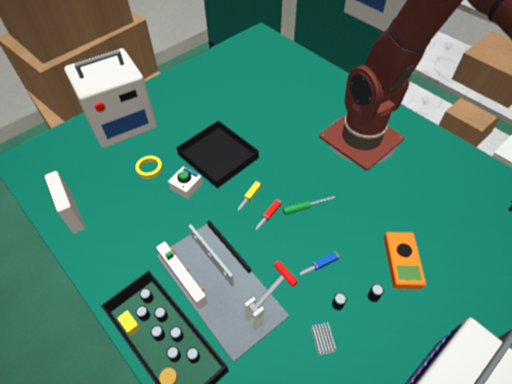

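View pics/top0.png

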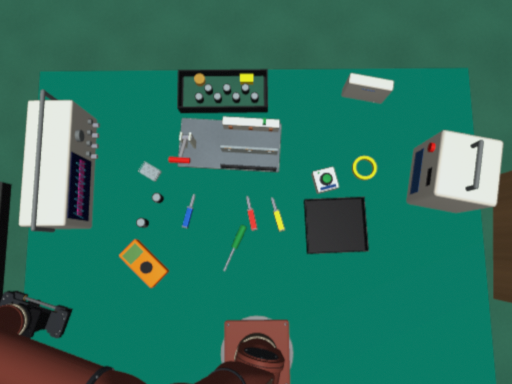

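The probes present are red (251,213), yellow (278,214) and blue (188,212) in the top view, with rods pointing to +x. The jig plate is on row ~149, the lever bar at (178,160), the button at (326,179) and the tray at (336,225).

```bash
cat > h.py <<'E'
import numpy as np, cv2
from scipy.spatial.transform import Rotation as R
from plant import r, get_image
def shot(n, save=None):
    s=r.read_state(); d=get_image(n); f=d["frame"]
    d["foc"]=f.shape[0]/2/np.tan(np.radians(d["fovy"]/2)); d["fish"]=n=="wrist"
    if n=="wrist":
        T=np.eye(4); T[:3,:3]=R.from_quat(s["tool_rot"]).as_matrix(); T[:3,3]=s["position"]
        d["c2w"]=T@d["T_tool_cam"]
    else: d["c2w"]=np.linalg.inv(d["world_to_cam"])
    if save: cv2.imwrite(f"pics/{save}.png",f)
    return d
def rays(d,uv):
    uv=np.atleast_2d(np.asarray(uv,float)); a=(uv-[d["cx"],d["cy"]])/d["foc"]
    if d["fish"]:
        t=np.linalg.norm(a,axis=1,keepdims=True); k=np.sin(t)/np.maximum(t,1e-9)
        v=np.c_[a[:,:1]*k,-a[:,1:]*k,-np.cos(t)]
    else: v=np.c_[a[:,0],-a[:,1],-np.ones(len(a))]
    return d["c2w"][:3,3], v@d["c2w"][:3,:3].T
def onz(d,uv,z):
    o,v=rays(d,uv); return o+v*((z-o[2])/v[:,2:])
def proj(d,p):
    q=(np.atleast_2d(p)-d["c2w"][:3,3])@d["c2w"][:3,:3]; a=np.c_[q[:,0],-q[:,1]]; rho=np.linalg.norm(a,axis=1,keepdims=True)
    k=np.arctan2(rho,-q[:,2:])/rho if d["fish"] else 1/-q[:,2:]
    return a*k*d["foc"]+[d["cx"],d["cy"]]
HSV=dict(red=[(0,130,70),(8,255,255)],yellow=[(22,130,90),(33,255,255)],blue=[(100,130,70),(122,255,255)],orange=[(9,150,90),(20,255,255)],green=[(50,150,60),(70,255,255)])
def blobs(d,c,z,box=None,amin=15):
    """blobs of colour c put on plane z: list of (area, world outline, centre) inside world box x0,x1,y0,y1"""
    h=cv2.cvtColor(d["frame"],cv2.COLOR_BGR2HSV); m=cv2.inRange(h,*[np.array(x) for x in HSV[c]])
    if c=="red": m|=cv2.inRange(h,(172,130,70),(180,255,255))
    out=[]
    for k in cv2.findContours(m,cv2.RETR_EXTERNAL,cv2.CHAIN_APPROX_NONE)[0]:
        A=cv2.contourArea(k)
        if A<amin: continue
        w=onz(d,k[:,0],z)[:,:2]; (cx,cy),(a,b),t=cv2.minAreaRect((w*1000).astype(np.float32))
        if box and not(box[0]<cx/1e3<box[1] and box[2]<cy/1e3<box[3]): continue
        if a<b: t+=90
        out.append((A,round(cx,1),round(cy,1),round(max(a,b),1),round(min(a,b),1),round((t+90)%180-90,1),k[:,0].mean(0).round(1)))
    return sorted(out,key=lambda o:-o[0])
def go(p,yaw=0,pitch=0):
    """turn, then shift in the turned tool axes, in row units, to TCP p, fingers down; yaw=angle of the rod axis (tool -x) in world"""
    s=r.read_state(); C=R.from_quat(s["tool_rot"])
    T=R.from_euler("z",yaw)*R.from_matrix([[-1,0,0],[0,1,0],[0,0,-1]])*R.from_euler("y",pitch)
    rv=(C.inv()*T).as_rotvec()/(np.pi/4); l=T.inv().apply(np.array(p)-s["position"])/.1
    print("rot",rv.round(3),"lin",l.round(3),"t",round(s["time"],2))
E
python3 - <<'E'
from h import *
d=shot("top")
for c in("red","yellow","blue","green"):
    print(c,*blobs(d,c,.02,(.2,1.1,-.6,.6)),sep="\n ")
print("jig plate top ends",onz(d,[[221,148],[278,150]],.075).round(3))
print("bar",onz(d,[178,160],.19).round(3),"tray",onz(d,[[304,199],[364,197],[368,251],[307,253]],.04).round(3))
E
```

```text
red
 (89.0, 706.2, 288.5, 79.6, 19.3, 89.5, array([179. , 159.6]))
 (76.0, 479.3, 13.5, 67.5, 19.6, 11.0, array([251.6, 219. ]))
yellow
 (391.5, 668.2, -411.1, 85.2, 83.1, -2.4, array([364.1, 167.7]))
 (119.0, 1028.7, 30.6, 50.7, 41.0, 89.6, array([246. ,  77.9]))
 (75.0, 474.9, -84.6, 67.9, 18.8, 15.9, array([278.3, 220. ]))
blue
 (89.0, 489.0, 252.5, 68.7, 21.9, -14.4, array([187., 217.]))
green
 (89.5, 416.0, 61.9, 81.6, 18.1, -26.8, array([238.7, 236.3]))
 (47.0, 630.7, -268.4, 30.7, 26.3, -1.8, array([326.5, 178. ]))
jig plate top ends [[ 0.735  0.123  0.075]
 [ 0.726 -0.085  0.075]]
bar [[0.665 0.253 0.19 ]] tray [[ 0.55  -0.179  0.04 ]
 [ 0.555 -0.4    0.04 ]
 [ 0.359 -0.406  0.04 ]
 [ 0.353 -0.185  0.04 ]]
```

Run:
```python
from h import *
go([.50,.05,.30],-.04)
```

```text
rot [-0.001 -0.    -0.345] lin [-3.238 -5.56  -0.78 ] t 0.2
```

```bash
python3 -m handwheel '[{"rotation":[0,0,-0.17],"linear":[0,0,-0.4],"hand":-1},{"rotation":[0,0,-0.175],"linear":[0,0,-0.4],"hand":-1},{"rotation":[0,0,0],"linear":[-0.3,-0.5,0],"hand":-1},{"rotation":[0,0,0],"linear":[-0.3,-0.5,0],"hand":-1},{"rotation":[0,0,0],"linear":[-0.3,-0.5,0],"hand":-1},{"rotation":[0,0,0],"linear":[-0.3,-0.5,0],"hand":-1},{"rotation":[0,0,0],"linear":[-0.3,-0.5,0],"hand":-1},{"rotation":[0,0,0],"linear":[-0.3,-0.5,0],"hand":-1},{"rotation":[0,0,0],"linear":[-0.3,-0.5,0],"hand":-1},{"rotation":[0,0,0],"linear":[-0.3,-0.5,0],"hand":-1},{"rotation":[0,0,0],"linear":[-0.3,-0.5,0],"hand":-1},{"rotation":[0,0,0],"linear":[-0.3,-0.5,0],"hand":-1}]'
python3 -m handwheel '[{"rotation":[0,0,0],"linear":[-0.2,-0.4,0],"hand":-1},{"rotation":[0,0,0],"linear":[0,-0.16,0],"hand":-1},{"rotation":[0,0,0],"linear":[0,0,0],"hand":-0.3},{"rotation":[0,0,0],"linear":[0,0,0],"hand":-0.3}]'
python3 - <<'E'
from h import *
go([.50,.05,.30],-.04)
d=shot("wrist","w1")
for c in("red","yellow","blue","green"):
    print(c,*blobs(d,c,.02,(.2,1.1,-.6,.6),60),sep="\n ")
E
```

```text
time: 1.7
position: [0.4792, 0.1054, 0.3027]
tool_rot: [0.02, 1.0, 0.0, 0.0]
wrist_force: [1.4, 0.5, -0.3]
width: 0.0869
gripper_force: 0.0
time: 2.2
position: [0.4959, 0.0524, 0.3025]
tool_rot: [0.019, 1.0, 0.0, -0.0]
wrist_force: [0.0, 0.4, 1.1]
width: 0.0747
gripper_force: 0.0
rot [ 0.001 -0.     0.003] lin [-0.042 -0.022  0.025] t 2.2
red
 (549.5, 477.5, 13.9, 68.5, 20.7, 11.8, array([229. , 146.7]))
yellow
 (2809.5, 317.4, 421.0, 166.9, 78.9, 45.9, array([460.1,  56.9]))
 (583.5, 472.3, -83.2, 69.2, 24.1, 16.3, array([166.8, 146.9]))
blue
 (561.0, 486.3, 248.9, 68.6, 26.2, -14.8, array([377.8, 149.1]))
 (109.0, 602.5, -287.2, 61.2, 11.2, -75.6, array([ 75.9, 225.2]))
green
 (162.0, 414.4, 62.1, 88.6, 24.0, -24.6, array([259.3, 103.6]))
```

View pics/w1.png

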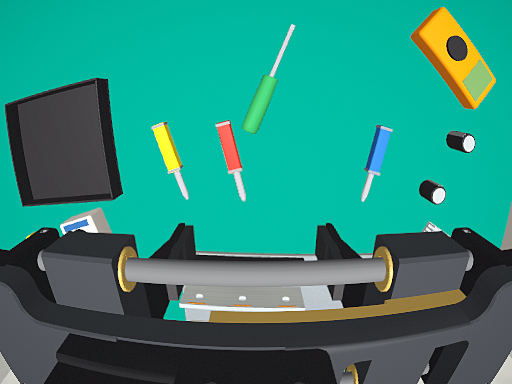

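The wrist view shows yellow (167,147), red (229,147) and blue (378,149). Their rod tips are at about (187,199), (243,201) and (364,200). The jig is partly hidden behind the gripper at rows 255–310, so I'll zoom in on it.

Run:
```python
from h import *
t=cv2.imread("pics/top0.png")[105:180,165:300]; s=cv2.imread("pics/scene0.png")[205:365,140:310]
a=cv2.resize(t,None,fx=5,fy=5,interpolation=cv2.INTER_CUBIC); b=cv2.resize(s,None,fx=3.5,fy=3.5,interpolation=cv2.INTER_CUBIC)
cv2.imwrite("pics/c1.png",a);cv2.imwrite("pics/c2.png",b)
```

```text
(no output)
```

View pics/c1.png

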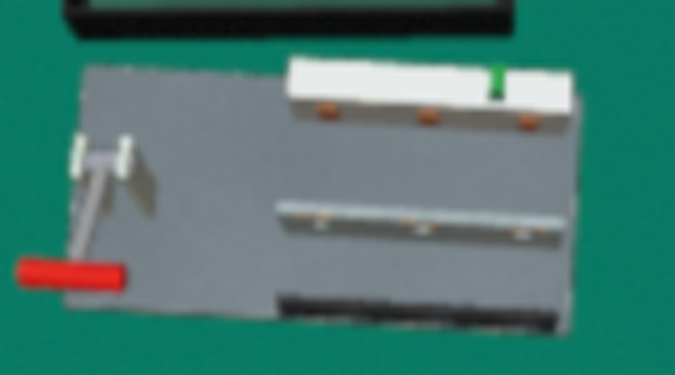

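View pics/c2.png

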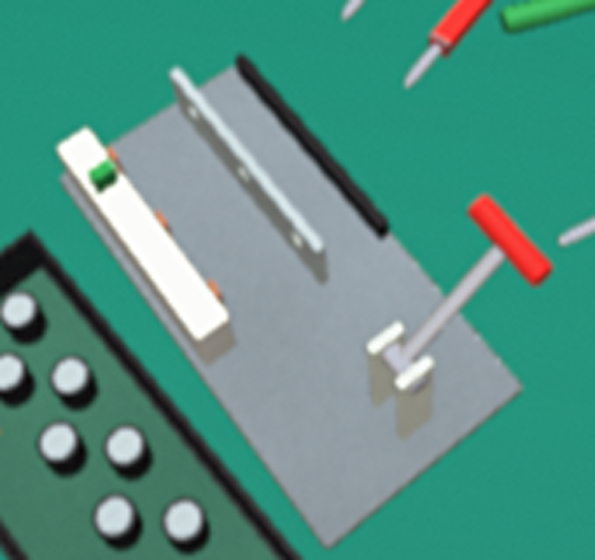

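Run:
```python
from h import *
print(r.read_state()["joints"].round(2))
d=shot("wrist")
tips=onz(d,[[187.5,199.5],[243.5,201.5],[364,200.5]],.01)[:,:2]
print((tips*1000).round(1))
s=(r.read_state())
go([.70,-.03,.33],-.04-np.pi/2)
go([.70,-.03,.33],-.04)
```

```text
[-0.75 -0.04  0.55  1.72  0.02  1.45  1.33]
[[561.6 -60.6]
 [568.1  31.2]
 [574.3 233.6]]
rot [-0.    -0.     2.004] lin [-0.74   2.071 -0.275] t 2.3
rot [ 0.    -0.     0.004] lin [-2.071 -0.74  -0.275] t 2.3
```

```bash
python3 -m handwheel '[{"rotation":[0,0,0],"linear":[-0.52,-0.18,-0.07],"hand":-0.3},{"rotation":[0,0,0],"linear":[-0.52,-0.18,-0.07],"hand":-0.3},{"rotation":[0,0,0],"linear":[-0.52,-0.18,-0.07],"hand":-0.3},{"rotation":[0,0,0],"linear":[-0.52,-0.18,-0.07],"hand":-0.3},{"rotation":[0,0,0.22],"linear":[0,0,0],"hand":-0.3},{"rotation":[0,0,0.22],"linear":[0,0,0],"hand":-0.3},{"rotation":[0,0,0.22],"linear":[0,0,0],"hand":-0.3},{"rotation":[0,0,0.22],"linear":[0,0,0],"hand":-0.3},{"rotation":[0,0,0.22],"linear":[0,0,0],"hand":-0.3},{"rotation":[0,0,0.22],"linear":[0,0,0],"hand":-0.3},{"rotation":[0,0,0.22],"linear":[0,0,0],"hand":-0.3},{"rotation":[0,0,0.22],"linear":[0,0,0],"hand":-0.3}]'
python3 -m handwheel '[{"rotation":[0,0,0.22],"linear":[0,0,0],"hand":-0.3},{"rotation":[0,0,0],"linear":[0,0,0],"hand":-0.3},{"rotation":[0,0,0],"linear":[0,0,0],"hand":-0.3}]'
python3 - <<'E'
from h import *
go([.70,-.03,.33],-.04-np.pi/2)
d=shot("wrist","w2")
cv2.imwrite("pics/w2b.png",cv2.resize(d["frame"][:300],(800,469),interpolation=cv2.INTER_CUBIC))
np.save("w2.npy",d["c2w"])
print(*blobs(d,"red",.19,(.2,1.1,-.6,.6),60),sep="\n ")
E
```

```text
time: 3.8
position: [0.7014, -0.0279, 0.33]
tool_rot: [0.654, 0.756, -0.0, -0.0]
wrist_force: [0.0, -0.3, 0.0]
width: 0.0567
gripper_force: 0.0
time: 4.18
position: [0.7014, -0.0289, 0.3303]
tool_rot: [0.714, 0.7, -0.0, -0.0]
wrist_force: [0.3, 0.2, 0.4]
width: 0.0567
gripper_force: 0.0
rot [-0.001 -0.     0.026] lin [-0.012 -0.013  0.003] t 4.17
(364.0, 558.2, 26.4, 44.4, 12.5, 12.0, array([123.9, 134.9]))
```

View pics/w2b.png

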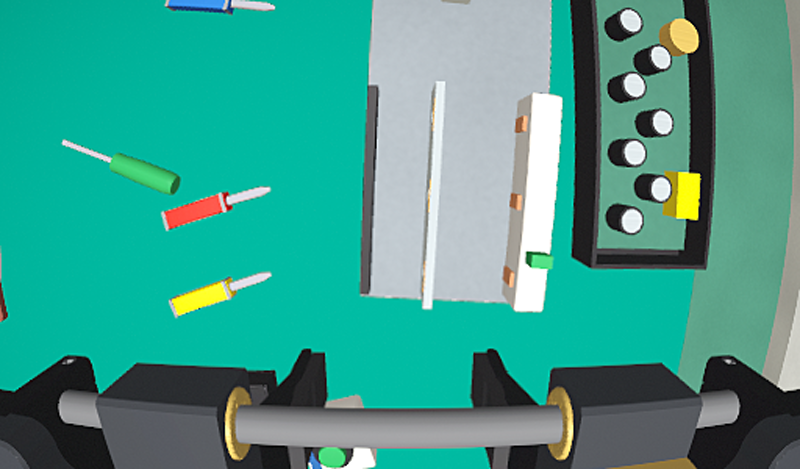

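The jig is fully in view. The plate's top edge runs from (440,82) to (427,308) in the enlarged picture, and the rest bar from (372,87) to (365,293).

Run:
```python
from h import *
f=cv2.imread("pics/w2.png"); d=shot("wrist")
g=cv2.cvtColor(f,cv2.COLOR_BGR2GRAY)
for y in(90,150): print(g[y,225:292])
print(g[45:62,281]); print(g[185:205,273])
def lines(c0,c1,fn,rows):
    return np.array([[c0+fn(g[y,c0:c1].astype(int)),y] for y in rows])
from numpy.polynomial import polynomial as P
rows=range(60,192,2)
# subpixel: bright plate strip edges (max pos / neg gradients)
def sub(y,c0,c1,s):
    v=np.diff(g[y,c0:c1].astype(float))*s; i=v.argmax(); w=np.clip(v[max(i-1,0):i+2],0,None)
    return c0+max(i-1,0)+(w*np.arange(len(w))).sum()/w.sum()+.5
for nm,z,lo,s in(("plate left",.075,-1,1),("plate right",.075,-1,-1)):
    pts=[[sub(y,268-0,290,s),y] for y in rows]
    w=onz(d,pts,z)[:,:2]; w=w[np.abs(w[:,0]-np.median(w[:,0]))<.01]
    k=np.polyfit(w[:,1],w[:,0],1); res=w[:,0]-np.polyval(k,w[:,1]); w=w[abs(res)<.0015]; k=np.polyfit(w[:,1],w[:,0],1)
    print(nm,"x=%.4f%+.4f*y"%(k[1],k[0]),len(w))
print("ends",onz(d,[[281.5,52.5],[273.5,196.8]],.075).round(4))
```

```text
[128 128 128 128 129 128 129 134 111  89  95  96  98  99 100   0 225 203
 200 198 197 196 196 196 196 196 197 198 197 196 196 196 196 196 196 197
 197 197 197 197 198 196 199 198 196 194 194 196 198 181 131 148 224 246
 239 239 243 234 201 194 194 193 194 193 195 195 194]
[129 130 130 129 132 128 120  93  91  93  92  92  51 160 212 203 201 201
 200 200 200 199 200 200 201 202 202 201 201 201 200 200 201 201 201 201
 202 201 200 200 200 199 199 199 201 195 157 131 184 237 242 239 240 245
 214 196 198 200 199 198 197 196 197 196 196 196 197]
[195 195 195 194 193 191 184 241 238 236 237 237 237 237 236 237 237]
[243 243 243 243 243 243 243 244 244 243 244 252 211 142 128 129 129 130
 130 129]
plate left x=0.7274+0.0681*y 65
plate right x=0.7244+0.0646*y 45
ends [[ 0.7403  0.1244  0.075 ]
 [ 0.727  -0.0837  0.075 ]]
```

Run:
```python
from h import *
d=shot("wrist"); t=shot("top")
print("tips y,r",(onz(d,np.array([[271,274],[270,188]])/1.5625-.3,.01)*1000).round(1))
for c in("red","yellow"): print(c,*blobs(d,c,.02,(.3,.6,-.2,.4),60),sep="\n ")
print("plate mid top view",onz(t,[[248.7,147.6]],.075).round(4))
J=lambda x,y,z:np.array([.7288,.0207,0])+R.from_euler("z",-.066).apply([x,y,z])
P=[J(0,105,75)/1 if 0 else J(0,.105,.075),J(0,-.105,.075),J(-.063,0,.038),J(-.078,.22,.18)]
print(proj(t,P).round(1)-[165,105], (proj(d,P)*1.5625).round(0))
print("lever bar top",*blobs(t,"red",.19,(.5,.9,.1,.4),40))
s=shot("scene"); print("scene plate ends",(proj(s,P[:2])-[140,205]).round(1)*3.5)
h=cv2.cvtColor(s["frame"],cv2.COLOR_BGR2HSV); m=cv2.inRange(h,(0,130,70),(8,255,255))|cv2.inRange(h,(172,130,70),(180,255,255))
n,l,st,ce=cv2.connectedComponentsWithStats(m)
for i in range(1,n):
    if st[i,4]>60: print(st[i],ce[i])
m=cv2.inRange(cv2.cvtColor(t["frame"],cv2.COLOR_BGR2HSV),(0,130,70),(8,255,255))
n,l,st,ce=cv2.connectedComponentsWithStats(m)
for i in range(1,n):
    if st[i,4]>30: print("top",st[i],ce[i])
```

```text
tips y,r [[559.9 -62.5  10. ]
 [565.8  31.2  10. ]]
red
 (364.0, 477.1, 12.6, 69.1, 19.5, 11.7, array([123.5, 135. ]))
yellow
 (348.5, 473.6, -85.2, 71.9, 21.5, 16.5, array([127.9, 190. ]))
plate mid top view [[0.7356 0.0219 0.075 ]]
[[ 55.3  42.8]
 [112.8  46.1]
 [ 83.3  63.4]
 [ 16.   55.4]] [[434.  81.]
 [422. 308.]
 [362. 191.]
 [340. -93.]]
lever bar top (89.0, 666.4, 251.6, 69.8, 16.9, 89.5, array([179. , 159.6]))
scene plate ends [[323.4  241.85]
 [175.7   63.7 ]]
[ 129    0  226   57 5187] [233.06072874  13.13302487]
[361   0  27   8  97] [369.86597938   1.83505155]
[395   0  48  21 355] [411.71267606   7.23661972]
[150  21  52  37 279] [172.11469534  32.03942652]
[ 147   33   82   89 1754] [185.14652223  83.21322691]
[352  58  12  53 191] [358.68586387  83.18324607]
[387  64  18  45 193] [395.98445596  86.32124352]
[356 101  32  33 737] [370.54138399 116.66621438]
[ 95 102  10  10  77] [ 99.51948052 106.44155844]
[ 320  118   84   51 1309] [360.66004584 144.92818946]
[264 200  17  18 134] [272.20895522 208.44029851]
[274 261  24  25 225] [285.35111111 273.05777778]
top [ 196   50  100  209 9576] [244.70102339 155.39243943]
top [428 143   8   9  60] [431.4        146.93333333]
top [168 157  22   6 114] [178.65789474 159.64912281]
top [ 144  254  145  129 8317] [206.01683299 320.36178911]
top [235 347  50  37 680] [263.09705882 372.2       ]
```

Run:
```python
from h import *
go([.478,.013,.10],.204)
go([.478,.013,.33],-.0205-np.pi/2)
```

```text
rot [ 0.    -0.    -2.289] lin [2.1   0.871 2.306] t 4.42
rot [ 0.    -0.    -0.003] lin [ 0.382 -2.242  0.006] t 4.42
```

```bash
python3 -m handwheel '[{"rotation":[0,0,-0.208],"linear":[0,0,0],"hand":-0.3},{"rotation":[0,0,-0.208],"linear":[0,0,0],"hand":-0.3},{"rotation":[0,0,-0.208],"linear":[0,0,0],"hand":-0.3},{"rotation":[0,0,-0.208],"linear":[0,0,0],"hand":-0.3},{"rotation":[0,0,-0.208],"linear":[0,0,0],"hand":-0.3},{"rotation":[0,0,-0.208],"linear":[0,0,0],"hand":-0.3},{"rotation":[0,0,-0.208],"linear":[0,0,0],"hand":-0.3},{"rotation":[0,0,-0.208],"linear":[0,0,0],"hand":-0.3},{"rotation":[0,0,-0.208],"linear":[0,0,0],"hand":-0.3},{"rotation":[0,0,-0.208],"linear":[0,0,0],"hand":-0.3},{"rotation":[0,0,-0.208],"linear":[0,0,0],"hand":-0.3}]'
python3 -m handwheel '[{"rotation":[0,0,0],"linear":[0.42,0.17,0.2],"hand":-0.3},{"rotation":[0,0,0],"linear":[0.42,0.17,0.4],"hand":-0.3},{"rotation":[0,0,0],"linear":[0.42,0.18,0.4],"hand":-0.3},{"rotation":[0,0,0],"linear":[0.42,0.18,0.4],"hand":-0.3},{"rotation":[0,0,0],"linear":[0.42,0.17,0.4],"hand":-0.3},{"rotation":[0,0,0],"linear":[0,0,0.4],"hand":-0.3},{"rotation":[0,0,0],"linear":[0,0,0],"hand":-0.3},{"rotation":[0,0,0],"linear":[0,0,0],"hand":-0.3}]'
python3 - <<'E'
from h import *
go([.478,.013,.003],.204)
t=shot("top")
for c in("red","yellow","blue"): print(c,*blobs(t,c,.02,(.3,.6,-.2,.4),20))
E
```

```text
time: 5.8
position: [0.7013, -0.0299, 0.3307]
tool_rot: [-0.104, 0.995, -0.0, 0.0]
wrist_force: [-0.6, 1.0, -0.5]
width: 0.0566
gripper_force: 0.0
time: 6.8
position: [0.4794, 0.0131, 0.1121]
tool_rot: [-0.101, 0.995, -0.0, 0.001]
wrist_force: [-0.1, 0.5, -0.6]
width: 0.0565
gripper_force: 0.0
rot [-0.001  0.002 -0.003] lin [0.014 0.002 1.091] t 6.8
red
yellow (34.0, 457.8, -89.6, 32.3, 18.8, 15.1, array([279.6, 224.5]))
blue (89.0, 489.0, 252.5, 68.7, 21.9, -14.4, array([187., 217.]))
```

```bash
python3 -m handwheel '[{"rotation":[0,0,0],"linear":[0.014,0,0.4],"hand":-0.3},{"rotation":[0,0,0],"linear":[0,0,0.4],"hand":-0.3},{"rotation":[0,0,0],"linear":[0,0,0.2],"hand":-0.3},{"rotation":[0,0,0],"linear":[0,0,0.08],"hand":-0.3},{"rotation":[0,0,0],"linear":[0,0,0],"hand":-0.3},{"rotation":[0,0,0],"linear":[0,0,0],"hand":1},{"rotation":[0,0,0],"linear":[0,0,0],"hand":1},{"rotation":[0,0,0],"linear":[0,0,0],"hand":1},{"rotation":[0,0,0],"linear":[0,0,0],"hand":1},{"rotation":[0,0,0],"linear":[0,0,0],"hand":1},{"rotation":[0,0,0],"linear":[0,0,0],"hand":1},{"rotation":[0,0,0],"linear":[0,0,0],"hand":1}]' 25
```

```text
time: 8.35
position: [0.4768, 0.0132, 0.0027]
tool_rot: [-0.101, 0.995, 0.0, 0.0]
wrist_force: [-1.1, 1.1, 3.9]
width: 0.0196
gripper_force: 25.0
```

```bash
cat >> h.py <<'E'
YJ=-.066
J=lambda x,y,z:np.array([.7288,.0207,0])+R.from_euler("z",YJ).apply([x,y,z])
def injig():
    s=r.read_state(); p=R.from_euler("z",-YJ).apply(s["position"]-[.7288,.0207,0]); print("TCP in jig",(p*1000).round(1),"F",R.from_euler("z",-YJ).apply(s["wrist_force"]).round(1),"w",round(s["width"],4))
E
python3 - <<'E'
from h import *
go(J(-.11,0,.0727),YJ)
E
```

```text
rot [0.    0.    0.341] lin [-1.409  0.241 -0.7  ] t 8.35
```

```bash
python3 -m handwheel '[{"rotation":[0,0,0],"linear":[0,0,-0.35],"hand":1},{"rotation":[0,0,0],"linear":[0,0,-0.35],"hand":1},{"rotation":[0,0,0.17],"linear":[0,0,0],"hand":1},{"rotation":[0,0,0.17],"linear":[0,0,0],"hand":1},{"rotation":[0,0,0],"linear":[-0.35,0.06,0],"hand":1},{"rotation":[0,0,0],"linear":[-0.35,0.06,0],"hand":1},{"rotation":[0,0,0],"linear":[-0.35,0.06,0],"hand":1},{"rotation":[0,0,0],"linear":[-0.35,0.06,0],"hand":1},{"rotation":[0,0,0],"linear":[0,0,0.2],"hand":1},{"rotation":[0,0,0],"linear":[0,0,0],"hand":1},{"rotation":[0,0,0],"linear":[0,0,0],"hand":1}]'
python3 - <<'E'
from h import *
injig(); go(J(-.11,0,.0427),YJ)
s=shot("scene"); cv2.imwrite("pics/s1.png",cv2.resize(s["frame"][190:300,160:310],None,fx=5,fy=5,interpolation=cv2.INTER_CUBIC))
t=shot("top"); cv2.imwrite("pics/t1.png",t["frame"])
E
```

```text
time: 9.72
position: [0.6171, 0.0276, 0.0525]
tool_rot: [0.033, 0.999, -0.0, -0.001]
wrist_force: [-0.4, 0.3, -0.4]
width: 0.0201
gripper_force: 25.0
TCP in jig [-111.9   -0.4   52.5] F [-0.5  0.3 -0.4] w 0.0201
rot [-0.    -0.001  0.001] lin [-0.019  0.004  0.098] t 9.72
```

View pics/s1.png

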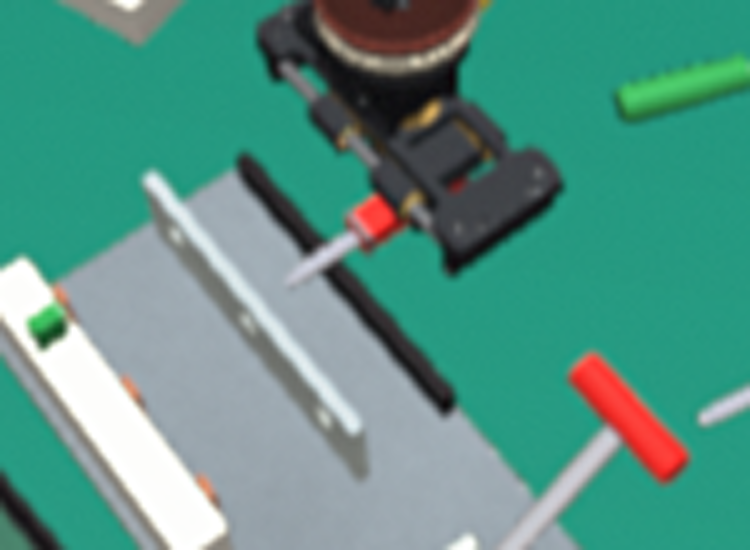

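The scene view shows the probe level, pointing at the middle eyelet, with its tip at (290,282) and the hole at (248,321).

```bash
python3 -m handwheel '[{"rotation":[0,0,0],"linear":[0,0.004,0.098],"hand":1},{"rotation":[0,0,0],"linear":[0,0,0],"hand":1},{"rotation":[0,0,0],"linear":[-0.1,0,0],"hand":1},{"rotation":[0,0,0],"linear":[-0.1,0,0],"hand":1},{"rotation":[0,0,0],"linear":[-0.1,0,0],"hand":1},{"rotation":[0,0,0],"linear":[-0.05,0,0],"hand":1},{"rotation":[0,0,0],"linear":[0,0,0],"hand":1}]'
python3 -c "
from h import *
injig()"
```

```text
time: 10.7
position: [0.6533, 0.0259, 0.0426]
tool_rot: [0.033, 0.999, -0.0, -0.0]
wrist_force: [-0.5, 0.8, 0.0]
width: 0.0197
gripper_force: 25.0
TCP in jig [-75.7   0.2  42.6] F [-0.5  0.7  0. ] w 0.0197
```

```bash
python3 -m handwheel '[{"rotation":[0,0,0],"linear":[-0.1,0,0],"hand":1},{"rotation":[0,0,0],"linear":[-0.1,0,0],"hand":1},{"rotation":[0,0,0],"linear":[-0.1,0,0],"hand":1},{"rotation":[0,0,0],"linear":[-0.03,0,0],"hand":1},{"rotation":[0,0,0],"linear":[-0.015,0,0],"hand":1},{"rotation":[0,0,0],"linear":[0,0,0],"hand":1}]'
python3 -c "
from h import *
injig()"
```

```text
time: 11.45
position: [0.6873, 0.0238, 0.0427]
tool_rot: [0.033, 0.999, -0.0, -0.0]
wrist_force: [-0.2, -0.5, -0.9]
width: 0.0196
gripper_force: 25.0
TCP in jig [-41.6   0.3  42.7] F [-0.1 -0.5 -0.9] w 0.0196
```

```bash
python3 -m handwheel '[{"rotation":[0,0,0],"linear":[-0.02,0,0],"hand":1},{"rotation":[0,0,0],"linear":[-0.015,0,0.01],"hand":1},{"rotation":[0,0,0],"linear":[0,0,0],"hand":1}]'
python3 -c "
from h import *
injig()"
```

```text
time: 11.82
position: [0.6886, 0.0238, 0.0411]
tool_rot: [0.033, 0.999, 0.0, -0.002]
wrist_force: [-8.6, -0.4, 2.8]
width: 0.0194
gripper_force: 25.0
TCP in jig [-40.3   0.5  41.1] F [-8.5 -0.9  2.8] w 0.0194
```

```bash
python3 -m handwheel '[{"rotation":[0,0,0],"linear":[0.01,0,0],"hand":1},{"rotation":[0,0,0],"linear":[0,0,0],"hand":0},{"rotation":[0,0,0],"linear":[0,0,0],"hand":0},{"rotation":[0,0,0],"linear":[0,0,0],"hand":0},{"rotation":[0,0,0],"linear":[0,0,0],"hand":0},{"rotation":[0,0,0],"linear":[0,0,-0.2],"hand":-0.1},{"rotation":[0,0,0],"linear":[0,0,-0.4],"hand":-0.3},{"rotation":[0,0,0],"linear":[0,0,-0.4],"hand":-0.3},{"rotation":[0,0,0],"linear":[0.4,0,-0.2],"hand":-0.3},{"rotation":[0,0,0],"linear":[0.5,0,0],"hand":-0.3},{"rotation":[0,0,0],"linear":[0.5,0,0],"hand":-0.3},{"rotation":[0,0,0],"linear":[0,0,0],"hand":-0.3}]'
python3 - <<'E'
from h import *
injig()
w=shot("wrist"); t=shot("top")
for c in("red","yellow","blue"):
    print(c,*blobs(w,c,.02,(.3,.75,-.2,.4),60),sep="\n ")
    print(" top",*blobs(t,c,.06 if c=="red" else .02,(.3,.75,-.2,.4),20),sep="\n ")
E
```

```text
time: 13.32
position: [0.5474, 0.0329, 0.163]
tool_rot: [0.032, 0.999, 0.002, -0.0]
wrist_force: [0.8, -0.3, 1.3]
width: 0.0567
gripper_force: 0.0
TCP in jig [-181.8    0.2  163. ] F [ 0.8 -0.2  1.3] w 0.0567
red
 (382.5, 701.5, 23.1, 37.5, 23.5, -3.7, array([254.8, 299.1]))
 top
 (9922.0, 321.4, 24.8, 803.3, 273.2, -0.6, array([245.7, 287.8]))
 (89.0, 696.9, 279.8, 77.3, 18.7, 89.5, array([179. , 159.6]))
yellow
 (1276.0, 472.3, -82.6, 69.4, 25.1, 16.0, array([142.3, 121.4]))
 top
 (75.0, 474.9, -84.6, 67.9, 18.8, 15.9, array([278.3, 220. ]))
blue
 (1098.0, 486.2, 247.1, 69.6, 30.1, -15.1, array([435. , 120.9]))
 top
 (88.0, 489.4, 252.4, 67.9, 21.9, -14.4, array([187., 217.]))
```

Run:
```python
from h import *
go([.473,-.084,.003],.28)
```

```text
rot [ 0.002  0.003 -0.439] lin [ 1.071 -0.91   1.604] t 13.43
```

```bash
python3 -m handwheel '[{"rotation":[0,0,-0.22],"linear":[0,0,0],"hand":-0.3},{"rotation":[0,0,-0.22],"linear":[0,0,0],"hand":-0.3},{"rotation":[0,0,0],"linear":[0.35,-0.3,0.1],"hand":-0.3},{"rotation":[0,0,0],"linear":[0.35,-0.3,0.1],"hand":-0.3},{"rotation":[0,0,0],"linear":[0.37,-0.31,0.2],"hand":-0.3},{"rotation":[0,0,0],"linear":[0,0,0.2],"hand":-0.3},{"rotation":[0,0,0],"linear":[0,0,0],"hand":-0.3},{"rotation":[0,0,0],"linear":[0,0,0],"hand":-0.3}]'
python3 - <<'E'
from h import *
go([.473,-.084,.003],.28)
E
```

```text
time: 14.42
position: [0.4739, -0.0844, 0.1027]
tool_rot: [-0.14, 0.99, -0.001, 0.0]
wrist_force: [-0.8, 0.5, -0.2]
width: 0.0567
gripper_force: 0.0
rot [-0.001  0.001  0.001] lin [0.008 0.006 0.997] t 14.43
```

```bash
python3 -m handwheel '[{"rotation":[0,0,0],"linear":[0.008,0.006,0.4],"hand":-0.3},{"rotation":[0,0,0],"linear":[0,0,0.4],"hand":-0.3},{"rotation":[0,0,0],"linear":[0,0,0.15],"hand":-0.3},{"rotation":[0,0,0],"linear":[0,0,0.05],"hand":-0.3},{"rotation":[0,0,0],"linear":[0,0,0],"hand":-0.3},{"rotation":[0,0,0],"linear":[0,0,0],"hand":1},{"rotation":[0,0,0],"linear":[0,0,0],"hand":1},{"rotation":[0,0,0],"linear":[0,0,0],"hand":1},{"rotation":[0,0,0],"linear":[0,0,0],"hand":1},{"rotation":[0,0,0],"linear":[0,0,0],"hand":1},{"rotation":[0,0,0],"linear":[0,0,0],"hand":1},{"rotation":[0,0,0],"linear":[0,0,0],"hand":1}]' 25
python3 - <<'E'
from h import *
go(J(-.11,-.075,.0727),YJ)
E
```

```text
time: 15.92
position: [0.4717, -0.084, 0.0019]
tool_rot: [-0.14, 0.99, -0.0, 0.0]
wrist_force: [-0.2, -0.1, 2.6]
width: 0.0199
gripper_force: 25.0
rot [-0.     0.     0.441] lin [-1.396  0.464 -0.708] t 15.93
```

```bash
python3 -m handwheel '[{"rotation":[0,0,0],"linear":[0,0,-0.35],"hand":1},{"rotation":[0,0,0],"linear":[0,0,-0.35],"hand":1},{"rotation":[0,0,0.22],"linear":[0,0,0],"hand":1},{"rotation":[0,0,0.22],"linear":[0,0,0],"hand":1},{"rotation":[0,0,0],"linear":[-0.35,0.116,0],"hand":1},{"rotation":[0,0,0],"linear":[-0.35,0.116,0],"hand":1},{"rotation":[0,0,0],"linear":[-0.35,0.116,0],"hand":1},{"rotation":[0,0,0],"linear":[-0.35,0.116,0],"hand":1},{"rotation":[0,0,0],"linear":[0,0,0.3],"hand":1},{"rotation":[0,0,0],"linear":[0,0,0],"hand":1},{"rotation":[0,0,0],"linear":[0,0,0],"hand":1}]'
python3 - <<'E'
from h import *
injig(); go(J(-.075,-.075,.0419),YJ)
E
```

```text
time: 17.3
position: [0.6142, -0.0471, 0.0423]
tool_rot: [0.033, 0.999, -0.0, -0.0]
wrist_force: [0.2, -1.2, -0.9]
width: 0.0197
gripper_force: 25.0
TCP in jig [-109.9  -75.3   42.3] F [ 0.3 -1.2 -0.9] w 0.0197
rot [-0.    -0.     0.001] lin [-0.349  0.003  0.004] t 17.3
```

```bash
python3 -m handwheel '[{"rotation":[0,0,0],"linear":[-0.1,0.003,0.004],"hand":1},{"rotation":[0,0,0],"linear":[-0.1,0,0],"hand":1},{"rotation":[0,0,0],"linear":[-0.1,0,0],"hand":1},{"rotation":[0,0,0],"linear":[-0.05,0,0],"hand":1},{"rotation":[0,0,0],"linear":[0,0,0],"hand":1}]'
python3 -c "
from h import *
injig()"
```

```text
time: 17.92
position: [0.6496, -0.0489, 0.0412]
tool_rot: [0.033, 0.999, -0.0, -0.0]
wrist_force: [-0.8, 0.4, -1.3]
width: 0.0197
gripper_force: 25.0
TCP in jig [-74.5 -74.7  41.2] F [-0.8  0.3 -1.3] w 0.0197
```

```bash
python3 -m handwheel '[{"rotation":[0,0,0],"linear":[-0.1,0,0],"hand":1},{"rotation":[0,0,0],"linear":[-0.1,0,0],"hand":1},{"rotation":[0,0,0],"linear":[-0.1,0,0],"hand":1},{"rotation":[0,0,0],"linear":[-0.03,0,0],"hand":1},{"rotation":[0,0,0],"linear":[-0.02,0,0],"hand":1},{"rotation":[0,0,0],"linear":[0,0,0],"hand":1}]'
python3 -c "
from h import *
injig()"
```

```text
time: 18.68
position: [0.6836, -0.051, 0.041]
tool_rot: [0.033, 0.999, 0.0, -0.001]
wrist_force: [-2.1, 0.2, -0.3]
width: 0.0197
gripper_force: 25.0
TCP in jig [-40.4 -74.5  41. ] F [-2.1  0.1 -0.3] w 0.0197
```

```bash
python3 -m handwheel '[{"rotation":[0,0,0],"linear":[-0.02,0,0],"hand":1},{"rotation":[0,0,0],"linear":[-0.01,0,0],"hand":1},{"rotation":[0,0,0],"linear":[0,0,0],"hand":1}]'
python3 -c "
from h import *
injig()"
```

```text
time: 19.05
position: [0.6837, -0.0511, 0.0406]
tool_rot: [0.033, 0.999, 0.001, -0.004]
wrist_force: [-15.5, 1.8, 5.7]
width: 0.0197
gripper_force: 25.0
TCP in jig [-40.2 -74.6  40.6] F [-15.6   0.8   5.7] w 0.0197
```

Home. Release, back out toward the blue probe.

```bash
python3 -m handwheel '[{"rotation":[0,0,0],"linear":[0.03,0,0],"hand":1},{"rotation":[0,0,0],"linear":[0,0,0],"hand":0},{"rotation":[0,0,0],"linear":[0,0,0],"hand":0},{"rotation":[0,0,0],"linear":[0,0,0],"hand":0},{"rotation":[0,0,0],"linear":[0,0,0],"hand":0},{"rotation":[0,0,0],"linear":[0,0,-0.2],"hand":-0.1},{"rotation":[0,0,0],"linear":[0,0,-0.4],"hand":-0.3},{"rotation":[0,0,0],"linear":[0,0,-0.4],"hand":-0.3},{"rotation":[0,0,0],"linear":[0.4,0,-0.2],"hand":-0.3},{"rotation":[0,0,0],"linear":[0.5,0.3,0],"hand":-0.3},{"rotation":[0,0,0],"linear":[0.5,0.3,0],"hand":-0.3},{"rotation":[0,0,0],"linear":[0,0,0],"hand":-0.3}]'
python3 - <<'E'
from h import *
injig(); t=shot("top")
print(" top",*blobs(t,"blue",.02,(.3,.75,0,.4),20),sep="\n ")
go([.487,.2505,.003],-.255)
E
```

```text
time: 20.55
position: [0.5458, 0.0212, 0.1624]
tool_rot: [0.03, 1.0, 0.002, -0.0]
wrist_force: [0.3, -0.5, 0.9]
width: 0.0567
gripper_force: 0.0
TCP in jig [-182.6  -11.5  162.4] F [ 0.3 -0.4  0.9] w 0.0567
 top
 (88.0, 489.4, 252.4, 67.9, 21.9, -14.4, array([187., 217.]))
rot [0.004 0.001 0.245] lin [1.171 2.081 1.598] t 20.6
```

```bash
python3 -m handwheel '[{"rotation":[0,0,0.122],"linear":[0,0,0],"hand":-0.3},{"rotation":[0,0,0.122],"linear":[0,0,0],"hand":-0.3},{"rotation":[0,0,0],"linear":[0.4,0.2,0],"hand":-0.3},{"rotation":[0,0,0],"linear":[0.3,0.4,0],"hand":-0.3},{"rotation":[0,0,0],"linear":[0.2,0.5,0],"hand":-0.3},{"rotation":[0,0,0],"linear":[0.15,0.5,0],"hand":-0.3},{"rotation":[0,0,0],"linear":[0.12,0.48,0.2],"hand":-0.3},{"rotation":[0,0,0],"linear":[0,0,0.4],"hand":-0.3},{"rotation":[0,0,0],"linear":[0,0,0],"hand":-0.3},{"rotation":[0,0,0],"linear":[0,0,0],"hand":-0.3}]'
python3 - <<'E'
from h import *
go([.487,.2505,.003],-.255)
w=shot("wrist"); print(*blobs(w,"blue",.02,(.3,.75,0,.4),60),sep="\n ")
E
```

```text
time: 21.85
position: [0.4898, 0.2478, 0.103]
tool_rot: [0.129, 0.992, 0.0, 0.001]
wrist_force: [0.4, 0.0, 1.1]
width: 0.0567
gripper_force: 0.0
rot [ 0.001  0.002 -0.005] lin [0.034 0.019 1.   ] t 21.85
(1619.0, 487.9, 253.1, 68.2, 19.8, -14.7, array([260.3, 193.1]))
```

```bash
python3 -m handwheel '[{"rotation":[0,0,0],"linear":[0.03,0.035,0.4],"hand":-0.3},{"rotation":[0,0,0],"linear":[0,0,0.4],"hand":-0.3},{"rotation":[0,0,0],"linear":[0,0,0.15],"hand":-0.3},{"rotation":[0,0,0],"linear":[0,0,0.05],"hand":-0.3},{"rotation":[0,0,0],"linear":[0,0,0],"hand":-0.3},{"rotation":[0,0,0],"linear":[0,0,0],"hand":1},{"rotation":[0,0,0],"linear":[0,0,0],"hand":1},{"rotation":[0,0,0],"linear":[0,0,0],"hand":1},{"rotation":[0,0,0],"linear":[0,0,0],"hand":1},{"rotation":[0,0,0],"linear":[0,0,0],"hand":1},{"rotation":[0,0,0],"linear":[0,0,0],"hand":1},{"rotation":[0,0,0],"linear":[0,0,0],"hand":1}]' 25
python3 - <<'E'
from h import *
go(J(-.11,.075,.0727),YJ)
E
```

```text
time: 23.4
position: [0.4861, 0.253, 0.0014]
tool_rot: [0.128, 0.992, 0.0, -0.0]
wrist_force: [0.4, 0.5, 2.5]
width: 0.0202
gripper_force: 25.0
rot [ 0.    -0.    -0.243] lin [-1.475 -1.408 -0.713] t 23.4
```

```bash
python3 -m handwheel '[{"rotation":[0,0,0],"linear":[0,0,-0.35],"hand":1},{"rotation":[0,0,0],"linear":[0,0,-0.36],"hand":1},{"rotation":[0,0,-0.121],"linear":[0,0,0],"hand":1},{"rotation":[0,0,-0.121],"linear":[0,0,0],"hand":1},{"rotation":[0,0,0],"linear":[0,-0.47,0],"hand":1},{"rotation":[0,0,0],"linear":[-0.1,-0.47,0],"hand":1},{"rotation":[0,0,0],"linear":[-0.3,-0.47,0],"hand":1},{"rotation":[0,0,0],"linear":[-0.5,0,0],"hand":1},{"rotation":[0,0,0],"linear":[-0.55,0,0],"hand":1},{"rotation":[0,0,0],"linear":[0,0,0.3],"hand":1},{"rotation":[0,0,0],"linear":[0,0,0],"hand":1},{"rotation":[0,0,0],"linear":[0,0,0],"hand":1}]'
python3 - <<'E'
from h import *
injig(); go(J(-.075,.075,.0417),YJ)
E
```

```text
time: 24.9
position: [0.621, 0.1027, 0.0429]
tool_rot: [0.033, 0.999, -0.0, -0.0]
wrist_force: [0.2, 0.1, -0.3]
width: 0.0196
gripper_force: 25.0
TCP in jig [-113.    74.7   42.9] F [ 0.2  0.1 -0.3] w 0.0196
rot [-0.    -0.    -0.001] lin [-0.38   0.003  0.012] t 24.9
```

```bash
python3 -m handwheel '[{"rotation":[0,0,0],"linear":[-0.1,0.003,0.012],"hand":1},{"rotation":[0,0,0],"linear":[-0.1,0,0],"hand":1},{"rotation":[0,0,0],"linear":[-0.1,0,0],"hand":1},{"rotation":[0,0,0],"linear":[-0.08,0,0],"hand":1},{"rotation":[0,0,0],"linear":[0,0,0],"hand":1}]'
python3 -c "
from h import *
injig()"
```

```text
time: 25.52
position: [0.6598, 0.1001, 0.041]
tool_rot: [0.033, 0.999, -0.0, 0.0]
wrist_force: [-0.5, 0.4, -0.4]
width: 0.0196
gripper_force: 25.0
TCP in jig [-74.1  74.7  41. ] F [-0.5  0.3 -0.4] w 0.0196
```

```bash
python3 -m handwheel '[{"rotation":[0,0,0],"linear":[-0.1,0,0],"hand":1},{"rotation":[0,0,0],"linear":[-0.1,0,0],"hand":1},{"rotation":[0,0,0],"linear":[-0.1,0,0],"hand":1},{"rotation":[0,0,0],"linear":[-0.03,0,0],"hand":1},{"rotation":[0,0,0],"linear":[-0.02,0,0],"hand":1},{"rotation":[0,0,0],"linear":[-0.01,0,0],"hand":1},{"rotation":[0,0,0],"linear":[0,0,0],"hand":1}]'
python3 -c "
from h import *
injig()"
```

```text
time: 26.4
position: [0.6928, 0.0981, 0.0405]
tool_rot: [0.033, 0.999, 0.0, -0.003]
wrist_force: [-10.2, 0.8, 3.6]
width: 0.0198
gripper_force: 25.0
TCP in jig [-41.   74.9  40.5] F [-10.2   0.1   3.6] w 0.0198
```

```bash
python3 -m handwheel '[{"rotation":[0,0,0],"linear":[0.02,0,0],"hand":1},{"rotation":[0,0,0],"linear":[0,0,0],"hand":0},{"rotation":[0,0,0],"linear":[0,0,0],"hand":0},{"rotation":[0,0,0],"linear":[0,0,0],"hand":0},{"rotation":[0,0,0],"linear":[0,0,0],"hand":0},{"rotation":[0,0,0],"linear":[0,0,-0.2],"hand":0},{"rotation":[0,0,0],"linear":[0,0,-0.4],"hand":0},{"rotation":[0,0,0],"linear":[0,0,-0.4],"hand":0},{"rotation":[0,0,0],"linear":[0.4,0,-0.5],"hand":1},{"rotation":[0,0,0],"linear":[0.5,0,-0.5],"hand":1},{"rotation":[0,0,0],"linear":[0.5,0,-0.3],"hand":1},{"rotation":[0,0,0],"linear":[0,0,0],"hand":1}]'
python3 - <<'E'
from h import *
injig()
s=shot("scene"); t=shot("top")
a=cv2.resize(s["frame"][190:300,160:310],None,fx=4,fy=4,interpolation=cv2.INTER_CUBIC)
cv2.imwrite("pics/s2.png",a)
# lever bar: closest approach of the two rays
h=lambda d:cv2.inRange(cv2.cvtColor(d["frame"],cv2.COLOR_BGR2HSV),(0,130,70),(8,255,255))
def c(d,x0,x1,y0,y1):
    m=h(d)[y0:y1,x0:x1]; p=np.argwhere(m)[:,::-1]; print(len(p),p.min(0)+[x0,y0],p.max(0)+[x0,y0]); return p.mean(0)+[x0,y0]
us,ut=c(s,268,305,255,292),c(t,163,195,152,168); print(us,ut)
(o1,v1),(o2,v2)=rays(s,us),rays(t,ut); A=np.c_[v1[0],-v2[0]]; k=np.linalg.lstsq(A,o2-o1,rcond=None)[0]
p=o1+v1[0]*k[0]; q=o2+v2[0]*k[1]; print("bar",p,q); m=(p+q)/2-[.7288,.0207,0]; print("bar jig",R.from_euler("z",-YJ).apply(m))
E
```

```text
time: 27.9
position: [0.5595, 0.1073, 0.269]
tool_rot: [0.033, 0.999, 0.003, 0.002]
wrist_force: [0.7, -0.9, -1.0]
width: 0.0114
gripper_force: 0.0
TCP in jig [-174.7   75.2  269. ] F [ 0.7 -0.8 -1. ] w 0.0114
224 [274 261] [297 285]
334 [168 152] [194 167]
[285.39732143 273.12053571] [183.43712575 159.2245509 ]
bar [0.66345266 0.24952913 0.17040553] [0.67180937 0.23938584 0.17030369]
bar jig [-0.07579308  0.2192361   0.17035461]
```

View pics/s2.png

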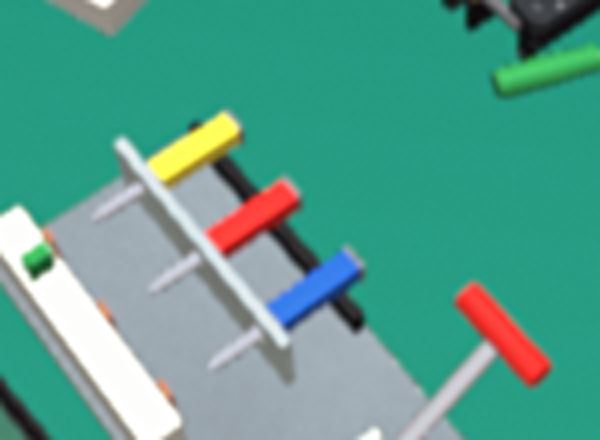

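All three probes are home and free, with the rod ends visible behind the plate at (95,215), (155,287) and (213,362). The lever is up, with its bar around (502,333).

Run:
```python
from h import *
go(J(-.0775,.228,.205),YJ)
```

```text
rot [ 0.003  0.002 -0.   ] lin [-0.962  1.527  0.607] t 28.0
```

```bash
python3 -m handwheel '[{"rotation":[0,0,0],"linear":[-0.24,0.38,0],"hand":1},{"rotation":[0,0,0],"linear":[-0.24,0.38,0],"hand":1},{"rotation":[0,0,0],"linear":[-0.24,0.38,0],"hand":1},{"rotation":[0,0,0],"linear":[-0.24,0.38,0.2],"hand":1},{"rotation":[0,0,0],"linear":[0,0,0.3],"hand":1},{"rotation":[0,0,0],"linear":[0,0,0.1],"hand":1},{"rotation":[0,0,0],"linear":[0,0,0],"hand":1},{"rotation":[0,0,0],"linear":[0,0,0],"hand":1}]'
python3 - <<'E'
from h import *
injig(); t=shot("scene"); cv2.imwrite("pics/s3.png",cv2.resize(t["frame"][180:330,200:360],None,fx=4,fy=4,interpolation=cv2.INTER_CUBIC))
go(J(-.0785,.228,.190),YJ)
E
```

```text
time: 29.0
position: [0.6668, 0.2518, 0.2056]
tool_rot: [0.034, 0.999, 0.0, 0.001]
wrist_force: [0.2, -0.0, 0.6]
width: 0.0001
gripper_force: 0.0
TCP in jig [-77.1 226.5 205.6] F [ 0.2 -0.   0.6] w 0.0001
rot [ 0.001  0.002 -0.002] lin [0.014 0.013 0.158] t 29.05
```

View pics/s3.png

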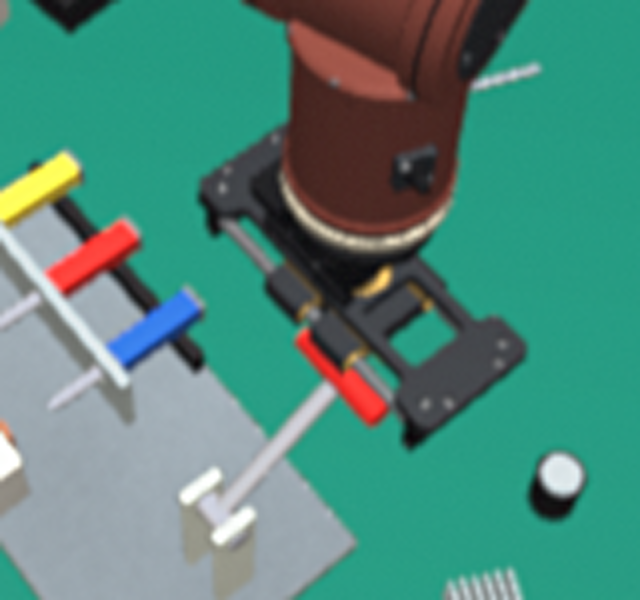

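The closed fingers are centred over the red bar, at about (340,378).

```bash
python3 -m handwheel '[{"rotation":[0,0,0],"linear":[0.014,0.01,0.15],"hand":1},{"rotation":[0,0,0],"linear":[0.05,0,0.09],"hand":1},{"rotation":[0,0,0],"linear":[0.05,0,0.09],"hand":1},{"rotation":[0,0,0],"linear":[0.035,0,0.1],"hand":1},{"rotation":[0,0,0],"linear":[0.035,0,0.1],"hand":1},{"rotation":[0,0,0],"linear":[0.02,0,0.1],"hand":1},{"rotation":[0,0,0],"linear":[0.02,0,0.1],"hand":1},{"rotation":[0,0,0],"linear":[0,0,0.1],"hand":1},{"rotation":[0,0,0],"linear":[0,0,0],"hand":1}]'
python3 - <<'E'
from h import *
injig()
E
```

```text
time: 30.18
position: [0.6427, 0.2554, 0.1205]
tool_rot: [0.033, 0.999, 0.0, -0.001]
wrist_force: [-4.1, 0.8, 6.1]
width: 0.0007
gripper_force: 3.0
TCP in jig [-101.4  228.5  120.5] F [-4.1  0.6  6.1] w 0.0007
```

```bash
python3 -m handwheel '[{"rotation":[0,0,0],"linear":[0,0,0.1],"hand":1},{"rotation":[0,0,0],"linear":[-0.02,0,0.1],"hand":1},{"rotation":[0,0,0],"linear":[-0.02,0,0.1],"hand":1},{"rotation":[0,0,0],"linear":[-0.01,0,0.03],"hand":1},{"rotation":[0,0,0],"linear":[0,0,0.02],"hand":1},{"rotation":[0,0,0],"linear":[0,0,0],"hand":1},{"rotation":[0,0,0],"linear":[0,0,0],"hand":1}]'
python3 - <<'E'
from h import *
injig()
E
```

```text
time: 31.05
position: [0.6478, 0.2552, 0.0885]
tool_rot: [0.033, 0.999, 0.001, -0.001]
wrist_force: [-12.9, -1.7, 22.2]
width: 0.0004
gripper_force: 11.1
TCP in jig [-96.3 228.6  88.5] F [-12.8  -2.6  22.2] w 0.0004
```

```bash
python3 -m handwheel '[{"rotation":[0,0,0],"linear":[0,0,-0.05],"hand":1},{"rotation":[0,0,0],"linear":[0.02,0,-0.08],"hand":1},{"rotation":[0,0,0],"linear":[0.015,0,-0.08],"hand":1},{"rotation":[0,0,0],"linear":[0.01,0,-0.08],"hand":1},{"rotation":[0,0,0],"linear":[0,0,-0.08],"hand":1},{"rotation":[0,0,0],"linear":[-0.01,0,-0.08],"hand":1},{"rotation":[0,0,0],"linear":[-0.015,0,-0.08],"hand":1},{"rotation":[0,0,0],"linear":[-0.02,0,-0.08],"hand":1},{"rotation":[0,0,0],"linear":[-0.025,0,-0.08],"hand":1},{"rotation":[0,0,0],"linear":[-0.03,0,-0.08],"hand":1},{"rotation":[0,0,0],"linear":[-0.035,0,-0.08],"hand":1},{"rotation":[0,0,0],"linear":[0,0,0],"hand":1}]'
python3 - <<'E'
from h import *
injig()
E
```

```text
time: 32.55
position: [0.6581, 0.2538, 0.1717]
tool_rot: [0.033, 0.999, 0.0, 0.0]
wrist_force: [1.4, -0.2, 2.8]
width: 0.0006
gripper_force: 1.7
TCP in jig [-85.9 227.9 171.7] F [ 1.4 -0.1  2.8] w 0.0006
```

```bash
python3 -m handwheel '[{"rotation":[0,0,0],"linear":[-0.035,0,-0.06],"hand":1},{"rotation":[0,0,0],"linear":[-0.03,0,-0.06],"hand":1},{"rotation":[0,0,0],"linear":[-0.02,0,-0.06],"hand":1},{"rotation":[0,0,0],"linear":[0,0,-0.06],"hand":1},{"rotation":[0,0,0],"linear":[0,0,-0.1],"hand":1},{"rotation":[0,0,0],"linear":[0,0,-0.3],"hand":1},{"rotation":[0,0,0],"linear":[0,0,-0.3],"hand":1},{"rotation":[0,0,0],"linear":[0,0,0],"hand":1}]'
python3 - <<'E'
from h import *
injig(); d=shot("scene"); t=shot("top")
f=cv2.cvtColor(t["frame"],cv2.COLOR_BGR2HSV)
print("green top",blobs(t,"green",.055,(.55,.72,-.35,-.2),15))
f=cv2.cvtColor(d["frame"],cv2.COLOR_BGR2HSV); m=cv2.inRange(f,(50,150,60),(70,255,255)); n,l,st,ce=cv2.connectedComponentsWithStats(m)
for i in range(1,n):
    if 20<st[i,4]<400: print(st[i],ce[i],onz(d,[ce[i]],.055).round(4))
cv2.imwrite("pics/s4.png",d["frame"])
print(*[(c,blobs(d,c,.06,(.6,.75,-.2,.4),15)) for c in("red","yellow","blue")],sep="\n")
go(np.array([.63,-.265,.15]),YJ)
E
```

```text
time: 33.55
position: [0.6673, 0.2534, 0.2684]
tool_rot: [0.033, 0.999, 0.001, 0.002]
wrist_force: [-0.1, -0.6, -0.6]
width: 0.0005
gripper_force: 0.0
TCP in jig [-76.7 228.2 268.4] F [-0.1 -0.6 -0.6] w 0.0005
green top [(47.0, 624.4, -261.9, 29.9, 25.7, -1.8, array([326.5, 178. ]))]
[179 172  10   7  56] [183.41071429 175.21428571] [[ 0.6196 -0.2628  0.055 ]]
[166 252   6   6  24] [168.95833333 254.54166667] [[ 0.8249 -0.052   0.055 ]]
('red', [(197.0, 622.2, 215.4, 83.2, 22.9, 85.8, array([285.4, 273.2])), (165.0, 690.0, 28.5, 68.5, 31.2, -10.2, array([223.1, 244.1]))])
('yellow', [(155.0, 685.1, -45.2, 66.4, 33.0, -10.7, array([208.7, 227. ]))])
('blue', [(165.0, 695.4, 101.6, 67.4, 28.0, -7.2, array([238.5, 261.8]))])
rot [ 0.    -0.    -0.001] lin [ 0.019 -5.196  1.152] t 33.65
```

```bash
python3 - <<'E'
from h import *
go(np.array([.622,-.2625,.12]),YJ)
E
python3 -m handwheel '[{"rotation":[0,0,0],"linear":[0.01,-0.52,0],"hand":1},{"rotation":[0,0,0],"linear":[0.01,-0.52,0],"hand":1},{"rotation":[0,0,0],"linear":[0.01,-0.52,0],"hand":1},{"rotation":[0,0,0],"linear":[0.01,-0.52,0],"hand":1},{"rotation":[0,0,0],"linear":[0.01,-0.52,0],"hand":1},{"rotation":[0,0,0],"linear":[0.01,-0.52,0],"hand":1},{"rotation":[0,0,0],"linear":[0.01,-0.52,0],"hand":1},{"rotation":[0,0,0],"linear":[0.01,-0.52,0.4],"hand":1},{"rotation":[0,0,0],"linear":[0.02,-0.52,0.4],"hand":1},{"rotation":[0,0,0],"linear":[0,-0.5,0.4],"hand":1},{"rotation":[0,0,0],"linear":[0,0,0],"hand":1},{"rotation":[0,0,0],"linear":[0,0,0],"hand":1}]'
python3 - <<'E'
from h import *
go(np.array([.622,-.2625,.06]),YJ)
E
```

```text
rot [ 0.    -0.    -0.001] lin [ 0.101 -5.177  1.452] t 33.65
time: 35.15
position: [0.6221, -0.2563, 0.1491]
tool_rot: [0.033, 0.999, 0.0, -0.001]
wrist_force: [0.9, 1.1, 0.0]
width: 0.0004
gripper_force: 0.0
rot [ 0.001 -0.002 -0.001] lin [-0.003 -0.062  0.891] t 35.15
```

```bash
python3 -m handwheel '[{"rotation":[0,0,0],"linear":[0,-0.062,0.3],"hand":1},{"rotation":[0,0,0],"linear":[0,0,0.3],"hand":1},{"rotation":[0,0,0],"linear":[0,0,0.22],"hand":1},{"rotation":[0,0,0],"linear":[0,0,0.05],"hand":1},{"rotation":[0,0,0],"linear":[0,0,0],"hand":1}]'
python3 -m handwheel '[{"rotation":[0,0,0],"linear":[0,0,0.04],"hand":1},{"rotation":[0,0,0],"linear":[0,0,0],"hand":1}]'
```

```text
time: 35.78
position: [0.6228, -0.2621, 0.0638]
tool_rot: [0.033, 0.999, 0.0, 0.0]
wrist_force: [-0.8, 2.2, 4.9]
width: 0.0002
gripper_force: 1.7
time: 36.02
position: [0.6232, -0.263, 0.0614]
tool_rot: [0.033, 0.999, 0.0, 0.001]
wrist_force: [-4.2, 4.3, 15.0]
width: 0.0005
gripper_force: 7.4
```

```bash
python3 -m handwheel '[{"rotation":[0,0,0],"linear":[0,0,0.02],"hand":1},{"rotation":[0,0,0],"linear":[0,0,0],"hand":1},{"rotation":[0,0,0],"linear":[0,0,0],"hand":1}]'
python3 -m handwheel '[{"rotation":[0,0,0],"linear":[0,0,-0.05],"hand":1},{"rotation":[0,0,0],"linear":[0,0,-0.1],"hand":1},{"rotation":[0,0,0],"linear":[0,0,-0.4],"hand":0},{"rotation":[0,0,0],"linear":[0,0,-0.4],"hand":0},{"rotation":[0,0,0],"linear":[0,0,0],"hand":0}]'
python3 - <<'E'
from h import *
go(J(-.04,-.075,.14),YJ)
s=shot("scene"); print(*[(c,blobs(s,c,.06,(.6,.75,-.2,.4),15)) for c in("red","yellow","blue")],sep="\n")
t=shot("top"); m=(cv2.cvtColor(t["frame"],cv2.COLOR_BGR2GRAY)<45).astype(np.uint8); n,l,st,ce=cv2.connectedComponentsWithStats(m[180:270,295:380])
print(st[1:][st[1:,4]>200]+[295,180,0,0,0])
E
```

```text
time: 36.4
position: [0.6233, -0.2631, 0.0611]
tool_rot: [0.033, 0.999, 0.0, 0.002]
wrist_force: [-9.5, 7.5, 29.1]
width: 0.0004
gripper_force: 14.4
time: 37.02
position: [0.6234, -0.2647, 0.1559]
tool_rot: [0.034, 0.999, -0.001, 0.003]
wrist_force: [-0.6, -0.7, -0.1]
width: 0.0228
gripper_force: 0.0
rot [-0.003  0.007 -0.002] lin [-0.463  2.167  0.159] t 37.02
('red', [(196.0, 622.2, 215.4, 83.2, 22.9, 85.8, array([285.4, 273.2])), (166.0, 690.0, 28.5, 68.5, 31.2, -10.2, array([223.1, 244. ]))])
('yellow', [(157.5, 684.5, -45.6, 67.2, 31.5, -9.0, array([208.7, 227. ]))])
('blue', [(168.5, 695.7, 102.0, 68.4, 29.4, -9.6, array([238.6, 261.8]))])
[]
```

```bash
python3 -m handwheel '[{"rotation":[0,0,0],"linear":[-0.1,0.45,0],"hand":0},{"rotation":[0,0,0],"linear":[-0.1,0.45,0],"hand":0},{"rotation":[0,0,0],"linear":[-0.1,0.45,0],"hand":0},{"rotation":[0,0,0],"linear":[-0.1,0.45,0],"hand":0},{"rotation":[0,0,0],"linear":[-0.05,0.36,0],"hand":0},{"rotation":[0,0,0],"linear":[0,0,0],"hand":0},{"rotation":[0,0,0],"linear":[0,0,0],"hand":0}]'
python3 - <<'E'
from h import *
injig(); go(J(-.041,-.075,.041),YJ)
E
```

```text
time: 38.0
position: [0.6806, -0.0512, 0.1509]
tool_rot: [0.034, 0.999, -0.001, -0.001]
wrist_force: [-0.0, -1.2, 0.1]
width: 0.0434
gripper_force: 0.0
TCP in jig [-43.4 -74.9 150.9] F [ 0.1 -1.2  0.1] w 0.0434
rot [-0.001 -0.002 -0.001] lin [-2.400e-02 -1.000e-03  1.099e+00] t 38.0
```

```bash
python3 -m handwheel '[{"rotation":[0,0,0],"linear":[0,0,0.4],"hand":0},{"rotation":[0,0,0],"linear":[0,0,0.4],"hand":0},{"rotation":[0,0,0],"linear":[0,0,0.25],"hand":0},{"rotation":[0,0,0],"linear":[0,0,0.05],"hand":0},{"rotation":[0,0,0],"linear":[0,0,0],"hand":0},{"rotation":[0,0,0],"linear":[0,0,0],"hand":1},{"rotation":[0,0,0],"linear":[0,0,0],"hand":1},{"rotation":[0,0,0],"linear":[0,0,0],"hand":1},{"rotation":[0,0,0],"linear":[0,0,0],"hand":1},{"rotation":[0,0,0],"linear":[0,0,0],"hand":1},{"rotation":[0,0,0],"linear":[0,0,0],"hand":1}]'
python3 -m handwheel '[{"rotation":[0,0,0],"linear":[0.1,0,-0.01],"hand":1},{"rotation":[0,0,0],"linear":[0.15,0,0],"hand":1},{"rotation":[0,0,0],"linear":[0.2,0,0],"hand":1},{"rotation":[0,0,0],"linear":[0.3,0,0],"hand":1},{"rotation":[0,0,0],"linear":[0,0,0],"hand":1},{"rotation":[0,0,0],"linear":[0,0,-0.4],"hand":1},{"rotation":[0,0,0],"linear":[0,0,-0.4],"hand":1},{"rotation":[0,0,0],"linear":[0,0,0],"hand":1}]'
python3 - <<'E'
from h import *
injig(); go([.43,-.232,.10],YJ)
E
```

```text
time: 39.38
position: [0.6816, -0.0503, 0.0424]
tool_rot: [0.033, 0.999, 0.0, 0.0]
wrist_force: [-1.2, 0.5, 6.1]
width: 0.0194
gripper_force: 25.0
time: 40.38
position: [0.6087, -0.0457, 0.126]
tool_rot: [0.033, 0.999, 0.0, 0.003]
wrist_force: [0.2, 0.7, -0.9]
width: 0.0199
gripper_force: 25.0
TCP in jig [-115.5  -74.2  126. ] F [ 0.1  0.8 -0.9] w 0.0199
rot [ 0.001  0.007 -0.001] lin [ 1.66  -1.977  0.26 ] t 40.38
```

```bash
python3 -m handwheel '[{"rotation":[0,0,0],"linear":[0.33,-0.39,0],"hand":1},{"rotation":[0,0,0],"linear":[0.33,-0.39,0],"hand":1},{"rotation":[0,0,0],"linear":[0.33,-0.4,0],"hand":1},{"rotation":[0,0,0],"linear":[0.33,-0.4,0],"hand":1},{"rotation":[0,0,0],"linear":[0.34,-0.4,0.2],"hand":1},{"rotation":[0,0,0],"linear":[0,0,0],"hand":1},{"rotation":[0,0,0],"linear":[0,0,0],"hand":1}]'
python3 - <<'E'
from h import *
go([.43,-.232,.009],YJ)
w=shot("wrist","w5"); cv2.imwrite("pics/w5b.png",w["frame"])
t=shot("top","t5")
E
```

```text
time: 41.25
position: [0.4278, -0.2316, 0.1026]
tool_rot: [0.033, 0.999, 0.0, -0.0]
wrist_force: [0.8, 0.4, -0.3]
width: 0.0198
gripper_force: 25.0
rot [ 0.    -0.    -0.001] lin [-0.022 -0.003  0.936] t 41.25
```

View pics/w5b.png

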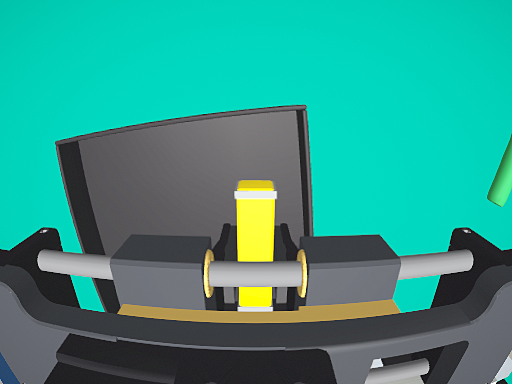

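The tray's near rim corners are at (57,142) and (305,106), with the yellow probe held inside its right half.

Run:
```python
from h import *
w=shot("wrist"); print(onz(w,[[57,142],[305,106],[313,232]],.04).round(3))
```

```text
[[ 0.359 -0.403  0.04 ]
 [ 0.351 -0.188  0.04 ]
 [ 0.455 -0.184  0.04 ]]
```

```bash
python3 -m handwheel '[{"rotation":[0,0,0],"linear":[-0.022,0,0.4],"hand":1},{"rotation":[0,0,0],"linear":[0,0,0.3],"hand":1},{"rotation":[0,0,0],"linear":[0,0,0.18],"hand":1},{"rotation":[0,0,0],"linear":[0,0,0.05],"hand":1},{"rotation":[0,0,0],"linear":[0,0,0],"hand":1},{"rotation":[0,0,0],"linear":[0,0,0],"hand":0.25},{"rotation":[0,0,0],"linear":[0,0,0],"hand":0.25},{"rotation":[0,0,0],"linear":[0,0,0],"hand":0.25},{"rotation":[0,0,0],"linear":[0,0,0],"hand":0.25},{"rotation":[0,0,0],"linear":[0,0,-0.3],"hand":0.25},{"rotation":[0,0,0],"linear":[0,0,-0.5],"hand":0},{"rotation":[0,0,0],"linear":[0,0,-0.6],"hand":0}]'
python3 - <<'E'
from h import *
go(J(-.041,0,.15),YJ)
E
```

```text
time: 42.9
position: [0.4291, -0.232, 0.1509]
tool_rot: [0.033, 0.999, -0.0, -0.001]
wrist_force: [2.0, 0.8, 0.5]
width: 0.0417
gripper_force: 0.0
rot [-0.001 -0.003 -0.001] lin [-2.414  2.719  0.009] t 42.9
```

```bash
python3 -m handwheel '[{"rotation":[0,0,0],"linear":[-0.4,0.45,0],"hand":0},{"rotation":[0,0,0],"linear":[-0.4,0.45,0],"hand":0},{"rotation":[0,0,0],"linear":[-0.4,0.45,0],"hand":0},{"rotation":[0,0,0],"linear":[-0.4,0.45,0],"hand":0},{"rotation":[0,0,0],"linear":[-0.4,0.45,0],"hand":0},{"rotation":[0,0,0],"linear":[-0.4,0.46,0],"hand":0},{"rotation":[0,0,0],"linear":[0,0,0],"hand":0},{"rotation":[0,0,0],"linear":[0,0,0],"hand":0}]'
python3 - <<'E'
from h import *
injig(); go(J(-.041,0,.041),YJ)
t=shot("top"); print(*blobs(t,"yellow",.024,(.3,.6,-.45,-.1),15))
E
```

```text
time: 43.9
position: [0.6871, 0.0217, 0.1494]
tool_rot: [0.033, 0.999, -0.001, -0.0]
wrist_force: [0.2, -0.9, -0.8]
width: 0.0434
gripper_force: 0.0
TCP in jig [-41.7  -1.8 149.4] F [ 0.2 -0.9 -0.8] w 0.0434
rot [-0.002 -0.001 -0.001] lin [-0.007  0.018  1.084] t 43.9
(109.5, 436.3, -231.9, 66.4, 25.8, -1.8, array([318.3, 230.2]))
```

```bash
python3 -m handwheel '[{"rotation":[0,0,0],"linear":[0,0.018,0.4],"hand":0},{"rotation":[0,0,0],"linear":[0,0,0.4],"hand":0},{"rotation":[0,0,0],"linear":[0,0,0.24],"hand":0},{"rotation":[0,0,0],"linear":[0,0,0.05],"hand":0},{"rotation":[0,0,0],"linear":[0,0,0],"hand":0},{"rotation":[0,0,0],"linear":[0,0,0],"hand":1},{"rotation":[0,0,0],"linear":[0,0,0],"hand":1},{"rotation":[0,0,0],"linear":[0,0,0],"hand":1},{"rotation":[0,0,0],"linear":[0,0,0],"hand":1},{"rotation":[0,0,0],"linear":[0,0,0],"hand":1},{"rotation":[0,0,0],"linear":[0,0,0],"hand":1}]'
python3 -m handwheel '[{"rotation":[0,0,0],"linear":[0.1,0,-0.01],"hand":1},{"rotation":[0,0,0],"linear":[0.15,0,0],"hand":1},{"rotation":[0,0,0],"linear":[0.2,0,0],"hand":1},{"rotation":[0,0,0],"linear":[0.3,0,0],"hand":1},{"rotation":[0,0,0],"linear":[0,0,0],"hand":1},{"rotation":[0,0,0],"linear":[0,0,-0.4],"hand":1},{"rotation":[0,0,0],"linear":[0,0,-0.4],"hand":1},{"rotation":[0,0,0],"linear":[0,0,0],"hand":1}]'
python3 - <<'E'
from h import *
injig(); go([.43,-.292,.10],YJ)
E
```

```text
time: 45.32
position: [0.6877, 0.0242, 0.0414]
tool_rot: [0.033, 0.999, 0.0, 0.0]
wrist_force: [-0.2, 0.3, 5.6]
width: 0.02
gripper_force: 25.0
time: 46.32
position: [0.6149, 0.029, 0.125]
tool_rot: [0.033, 0.999, 0.001, 0.003]
wrist_force: [-0.3, -0.0, -1.9]
width: 0.02
gripper_force: 25.0
TCP in jig [-114.2    0.7  125. ] F [-0.3 -0.  -1.9] w 0.02
rot [ 0.002  0.007 -0.001] lin [ 1.633 -3.324  0.25 ] t 46.33
```

```bash
python3 -m handwheel '[{"rotation":[0,0,0],"linear":[0.23,-0.47,0],"hand":1},{"rotation":[0,0,0],"linear":[0.23,-0.47,0],"hand":1},{"rotation":[0,0,0],"linear":[0.23,-0.47,0],"hand":1},{"rotation":[0,0,0],"linear":[0.23,-0.47,0],"hand":1},{"rotation":[0,0,0],"linear":[0.23,-0.47,0],"hand":1},{"rotation":[0,0,0],"linear":[0.23,-0.48,0],"hand":1},{"rotation":[0,0,0],"linear":[0.24,-0.49,0.2],"hand":1},{"rotation":[0,0,0],"linear":[0,0,0],"hand":1},{"rotation":[0,0,0],"linear":[0,0,0],"hand":1}]'
python3 - <<'E'
from h import *
go([.43,-.292,.009],YJ)
E
```

```text
time: 47.45
position: [0.4288, -0.2911, 0.1013]
tool_rot: [0.034, 0.999, 0.0, -0.0]
wrist_force: [0.3, 0.5, -0.6]
width: 0.0193
gripper_force: 25.0
rot [ 0.    -0.001 -0.001] lin [-0.013 -0.008  0.923] t 47.45
```

```bash
python3 -m handwheel '[{"rotation":[0,0,0],"linear":[-0.01,0,0.4],"hand":1},{"rotation":[0,0,0],"linear":[0,0,0.3],"hand":1},{"rotation":[0,0,0],"linear":[0,0,0.17],"hand":1},{"rotation":[0,0,0],"linear":[0,0,0.05],"hand":1},{"rotation":[0,0,0],"linear":[0,0,0],"hand":1},{"rotation":[0,0,0],"linear":[0,0,0],"hand":0.25},{"rotation":[0,0,0],"linear":[0,0,0],"hand":0.25},{"rotation":[0,0,0],"linear":[0,0,0],"hand":0.25},{"rotation":[0,0,0],"linear":[0,0,0],"hand":0.25},{"rotation":[0,0,0],"linear":[0,0,-0.3],"hand":0.25},{"rotation":[0,0,0],"linear":[0,0,-0.5],"hand":0},{"rotation":[0,0,0],"linear":[0,0,-0.6],"hand":0}]'
python3 - <<'E'
from h import *
go(J(-.041,.075,.15),YJ)
E
```

```text
time: 48.95
position: [0.4292, -0.2912, 0.1509]
tool_rot: [0.033, 0.999, -0.0, -0.001]
wrist_force: [1.2, 0.8, 0.4]
width: 0.0413
gripper_force: 0.0
rot [-0.    -0.002 -0.001] lin [-2.374  4.06   0.009] t 48.95
```

```bash
python3 -m handwheel '[{"rotation":[0,0,0],"linear":[-0.29,0.5,0],"hand":0},{"rotation":[0,0,0],"linear":[-0.29,0.5,0],"hand":0},{"rotation":[0,0,0],"linear":[-0.29,0.5,0],"hand":0},{"rotation":[0,0,0],"linear":[-0.3,0.51,0],"hand":0},{"rotation":[0,0,0],"linear":[-0.3,0.51,0],"hand":0},{"rotation":[0,0,0],"linear":[-0.3,0.51,0],"hand":0},{"rotation":[0,0,0],"linear":[-0.3,0.51,0],"hand":0},{"rotation":[0,0,0],"linear":[-0.3,0.51,0],"hand":0},{"rotation":[0,0,0],"linear":[0,0,0],"hand":0},{"rotation":[0,0,0],"linear":[0,0,0],"hand":0}]'
python3 - <<'E'
from h import *
injig(); go(J(-.041,.075,.041),YJ)
t=shot("top"); print(*[blobs(t,c,.024,(.3,.6,-.45,-.1),15) for c in("yellow","red")])
E
```

```text
time: 50.2
position: [0.6931, 0.0962, 0.1495]
tool_rot: [0.033, 0.999, -0.001, -0.0]
wrist_force: [-0.5, -0.8, 0.1]
width: 0.0436
gripper_force: 0.0
TCP in jig [-40.6  73.  149.5] F [-0.5 -0.8  0.1] w 0.0436
rot [-0.002 -0.001 -0.001] lin [0.004 0.02  1.085] t 50.2
[(109.5, 436.3, -231.9, 66.4, 25.8, -1.8, array([318.3, 230.2]))] [(112.0, 435.8, -290.7, 66.5, 25.8, -2.1, array([334.5, 230.4]))]
```

```bash
python3 -m handwheel '[{"rotation":[0,0,0],"linear":[0,0.02,0.4],"hand":0},{"rotation":[0,0,0],"linear":[0,0,0.4],"hand":0},{"rotation":[0,0,0],"linear":[0,0,0.24],"hand":0},{"rotation":[0,0,0],"linear":[0,0,0.05],"hand":0},{"rotation":[0,0,0],"linear":[0,0,0],"hand":0},{"rotation":[0,0,0],"linear":[0,0,0],"hand":1},{"rotation":[0,0,0],"linear":[0,0,0],"hand":1},{"rotation":[0,0,0],"linear":[0,0,0],"hand":1},{"rotation":[0,0,0],"linear":[0,0,0],"hand":1},{"rotation":[0,0,0],"linear":[0,0,0],"hand":1},{"rotation":[0,0,0],"linear":[0,0,0],"hand":1}]'
python3 -m handwheel '[{"rotation":[0,0,0],"linear":[0.1,0,-0.01],"hand":1},{"rotation":[0,0,0],"linear":[0.15,0,0],"hand":1},{"rotation":[0,0,0],"linear":[0.2,0,0],"hand":1},{"rotation":[0,0,0],"linear":[0.3,0,0],"hand":1},{"rotation":[0,0,0],"linear":[0,0,0],"hand":1},{"rotation":[0,0,0],"linear":[0,0,-0.4],"hand":1},{"rotation":[0,0,0],"linear":[0,0,-0.4],"hand":1},{"rotation":[0,0,0],"linear":[0,0,0],"hand":1}]'
python3 - <<'E'
from h import *
injig(); go([.43,-.350,.10],YJ)
E
```

```text
time: 51.62
position: [0.6937, 0.0991, 0.0413]
tool_rot: [0.033, 0.999, 0.0, 0.0]
wrist_force: [-1.0, -0.0, 6.3]
width: 0.0195
gripper_force: 25.0
time: 52.62
position: [0.6208, 0.1039, 0.125]
tool_rot: [0.033, 0.999, 0.001, 0.003]
wrist_force: [0.5, -0.2, -0.7]
width: 0.0197
gripper_force: 25.0
TCP in jig [-113.2   75.9  125. ] F [ 0.5 -0.1 -0.7] w 0.0197
rot [ 0.002  0.006 -0.001] lin [ 1.605 -4.655  0.25 ] t 52.62
```

```bash
python3 -m handwheel '[{"rotation":[0,0,0],"linear":[0.18,-0.52,0],"hand":1},{"rotation":[0,0,0],"linear":[0.18,-0.52,0],"hand":1},{"rotation":[0,0,0],"linear":[0.18,-0.52,0],"hand":1},{"rotation":[0,0,0],"linear":[0.18,-0.52,0],"hand":1},{"rotation":[0,0,0],"linear":[0.18,-0.52,0],"hand":1},{"rotation":[0,0,0],"linear":[0.18,-0.52,0],"hand":1},{"rotation":[0,0,0],"linear":[0.18,-0.52,0],"hand":1},{"rotation":[0,0,0],"linear":[0.18,-0.52,0],"hand":1},{"rotation":[0,0,0],"linear":[0.16,-0.49,0.2],"hand":1},{"rotation":[0,0,0],"linear":[0,0,0],"hand":1},{"rotation":[0,0,0],"linear":[0,0,0],"hand":1}]'
python3 - <<'E'
from h import *
go([.43,-.350,.009],YJ)
E
```

```text
time: 54.0
position: [0.4278, -0.3493, 0.1012]
tool_rot: [0.034, 0.999, 0.0, -0.001]
wrist_force: [0.5, -0.5, -0.8]
width: 0.0194
gripper_force: 25.0
rot [ 0.    -0.002 -0.002] lin [-0.023 -0.006  0.922] t 54.0
```

```bash
python3 -m handwheel '[{"rotation":[0,0,0],"linear":[-0.02,0,0.4],"hand":1},{"rotation":[0,0,0],"linear":[0,0,0.3],"hand":1},{"rotation":[0,0,0],"linear":[0,0,0.17],"hand":1},{"rotation":[0,0,0],"linear":[0,0,0.05],"hand":1},{"rotation":[0,0,0],"linear":[0,0,0],"hand":1},{"rotation":[0,0,0],"linear":[0,0,0],"hand":0.25},{"rotation":[0,0,0],"linear":[0,0,0],"hand":0.25},{"rotation":[0,0,0],"linear":[0,0,0],"hand":0.25},{"rotation":[0,0,0],"linear":[0,0,0],"hand":0.25},{"rotation":[0,0,0],"linear":[0,0,-0.3],"hand":0.25},{"rotation":[0,0,0],"linear":[0,0,-0.5],"hand":0},{"rotation":[0,0,0],"linear":[0,0,-0.6],"hand":0}]'
python3 -m handwheel '[{"rotation":[0,0,0],"linear":[-0.3,0.5,-0.2],"hand":0},{"rotation":[0,0,0],"linear":[-0.3,0.5,-0.2],"hand":0},{"rotation":[0,0,0],"linear":[-0.3,0.5,-0.2],"hand":0},{"rotation":[0,0,0],"linear":[-0.1,0.5,-0.2],"hand":0},{"rotation":[0,0,0],"linear":[0,0.4,0],"hand":0},{"rotation":[0,0,0],"linear":[0,0,0],"hand":0},{"rotation":[0,0,0],"linear":[0,0,0],"hand":0},{"rotation":[0,0,0],"linear":[0,0,0],"hand":0}]'
python3 - <<'E'
from h import *
t=shot("top","t9"); s=shot("scene","s9")
cv2.imwrite("pics/e.png",np.hstack([cv2.resize(s["frame"][110:200,165:275],(400,327),interpolation=cv2.INTER_CUBIC),cv2.resize(t["frame"][180:270,290:385],(345,327),interpolation=cv2.INTER_CUBIC)]))
for c in("red","yellow","blue"): print(c,blobs(t,c,.024,(.3,.6,-.45,-.1),15),blobs(s,c,.024,(.3,.6,-.45,-.1),15))
print(blobs(s,"red",.06,(.6,.75,.1,.4),15))
E
```

```text
time: 55.5
position: [0.4294, -0.3492, 0.1508]
tool_rot: [0.033, 0.999, 0.0, -0.001]
wrist_force: [1.5, -0.4, 0.2]
width: 0.0415
gripper_force: 0.0
time: 56.5
position: [0.5454, -0.1184, 0.2299]
tool_rot: [0.035, 0.999, -0.0, -0.0]
wrist_force: [0.7, -0.2, 0.7]
width: 0.0438
gripper_force: 0.0
red [(112.0, 435.8, -290.7, 66.5, 25.8, -2.1, array([334.5, 230.4]))] [(83.0, 449.1, -286.2, 47.4, 40.5, -4.0, array([219.7, 152.3]))]
yellow [(106.0, 436.3, -231.9, 66.4, 25.7, -1.8, array([318.5, 230.4]))] [(116.0, 436.4, -221.4, 72.0, 38.2, -12.3, array([233.2, 160.1]))]
blue [(109.0, 435.1, -349.6, 66.3, 25.8, -2.3, array([350.1, 230.5]))] [(79.5, 446.1, -343.2, 50.1, 40.7, -6.5, array([209.8, 143.1]))]
[(196.0, 622.2, 215.4, 83.2, 22.9, 85.8, array([285.4, 273.2]))]
```

View pics/e.png

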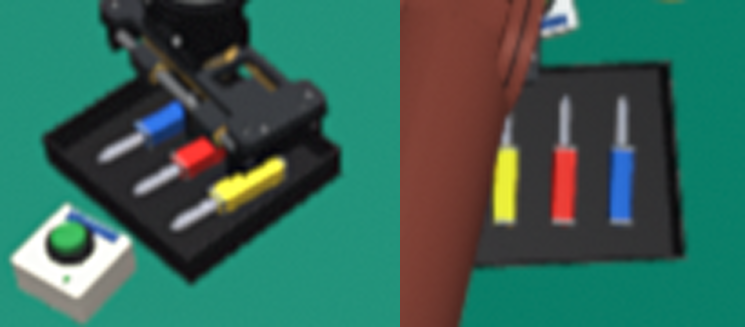

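All three probes lie flat and apart in the tray. The lever and button are up, and the gripper is clear.

```bash
python3 -c "
from plant import ticket
print(ticket.close_job())"
```

```text
the job is handed in; nothing more can be done
None
```

The job is handed in, but no verdict came back: the red, yellow and blue probes went fully home and were let go, the lever was pulled to its stop and eased back, the button was pressed to its stop and released, and all three probes now lie flat in the black tray.

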